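# Tap the leaning leg socket of a serving-board blank

### The job

Finish threading the leaning leg socket: take the hexagonal wooden grip of the tap that stands in the boss and screw it in clockwise (seen from above) half a turn forward, then a quarter turn back to break the chips, again half forward and a quarter back, and so on until the tap's collar is all the way down on the boss; three forward strokes do it. Then let go of it, leaving the tap in the hole and the other things on the bench where they are.

Things in the scene. Friction and masses are not known exactly. Their poses are not given: they have to be found in the camera images.
- tap_grip (a point): Centre of the tap's grip: dark wooden hexagonal prism, 44 mm across flats, 40 mm high along the tap's axis. z: along the axis out of the hole, 30 degrees from vertical; x: the way the side bar points; y: square to two of the six flats (so are 60 and 120 degrees round z from it). 60 mm around and above it is clear. It follows the thread: 10 mm along the axis, inward, per clockwise turn.
- side_bar (a point): End of the tap's one side bar, a steel rod 8 mm thick that sticks out square from the shank (19 mm thick), 44 mm from the axis and 50 mm below the grip's centre along the axis. Axes as at tap_grip.
- collar (a point): Centre of the underside of the tap's steel collar, 42 mm across and 8 mm thick, on the axis, 85 mm below the grip's centre. It comes down on the boss's top face at full depth. Axes as at tap_grip.
- tap (a joint): Turn of the tap in rad: grows clockwise as seen from above (screwing in, a turn about minus z of tap_grip). The start lies within 0.2 of 0; the collar meets the boss, a firm stop, at 6.2. Turning takes about 0.2 N m either way; left alone it stays where it is and does not give when pushed along its axis.
- hole_mouth (a point): Fixed point at the centre of the boss's top face, where the tap's axis enters; at joint value 0 the grip's centre is 95 mm from it and the collar's underside 10 mm.
- blank: Striped wooden board 170 x 160 x 36 mm, held fast to the bench, with a round wooden boss 68 mm across that leans 30 degrees from vertical towards the board's own -x, its top face centred 78 mm above the bench over the board's centre. Origin: centre of the board's underside; x along its length. Two low steel straps hold its far (+x) corners, up to 58 mm high.
- finished: Another such board, fast to the bench, with an upright boss and an open hole, no tap in it: a bystander. Origin: centre of its underside; 86 mm high.
- cork_block: Loose cork sanding block 85 x 50 x 35 mm lying on the finished board, a bystander. Origin: centre of its underside.
- sander: Loose round hand sander, 124 mm across, 122 mm high, with a dust stub to its -x, a bystander. Origin: centre of its underside.
- glue: Loose white bottle, 48 mm across, 130 mm high, a bystander. Origin: centre of its underside.
- mallet: Loose wooden mallet 200 mm long, lying, a bystander. Origin: its underside.
- turned_leg: Loose turned wooden leg standing upright, 52 mm across, 125 mm high, a bystander. Origin: centre of its underside.
- brush: Loose bench brush 180 mm long, lying, a bystander. Origin: its underside.
- spare_tap: Loose second tap with a wooden T-handle, lying flat on the bench, about 125 mm long and 25 mm high, a bystander. Origin: its underside.

How it is judged:
By the outcome, as a careful person would: the job done as asked, in the order asked, and still so for the second after the job is handed in, with the robot touching nothing.
It also fails if it takes over 72 s, if anything falls off the work surface, if the arm or the gripper's body presses on something with over 40 N, if the wrist force passes 120 N, or if a joint passes its speed limit or range.

### The arm

A 7-joint arm with a two-finger parallel gripper is mounted at the origin on the work surface. World frame = base frame: x ahead of the robot, y to its left, z up, the work surface at z = 0. Lengths are in m, angles in rad, forces in N, time in s.
With the tool pointing down it reaches from about 0.4 to 0.85 m from the base axis. Payload 4.5 kg.
Tool frame: the origin (TCP) lies at the very end of the fingers, on their centre line; the grasp point (between the pads) lies 19 mm behind it; x points along the fingers, y is the direction in which the jaws open and shut, and the axes are right-handed (so a half turn about x gives the same grasp; the last joint's range is limited). The gripper opens to 85 mm and grips with 20 to 120 N. Pads are 22 mm wide; open, the fingers measure 114 mm over their backs; the gripper's body (76 mm by 85 mm) begins 54 mm behind the grasp point. The pads swing forward as they close: fully open they stand 13 mm farther back than shut.
Start: joints at [-1.187, 0.689, -0.195, 1.565, 0.157, 0.902, -0.215], TCP at [0.214, 0.587, 0.231] pointing down, gripper open.
Joint ranges: [-3.01, 3.01], [-0.46, 2.08], [-1.47, 1.51], [0.13, 2.56], [-1, 4.14], [0.04, 2.09], [-2.66, 2.66]. Speed limits (rad/s): [2.57, 2.57, 3.14, 3.14, 3.14, 3.14, 3.14].

### API

Orientations are given as [roll, pitch, yaw] about the fixed x, y, z axes, in that order (R = Rz(yaw) Ry(pitch) Rx(roll)).
In Python, from workcell import * gives the robot as it stands.
- The arm moves only by the tool arm_command, never from a script. Its argument "plan" is a list of rows, each a list of 3 entries, a list of its own where there are three numbers: the shift along the tool's x, y, z in cm, then the turn about the tool's x in degrees, then the closure in counts, from 0 (fully open) to 255 (shut). A call has 1 to 5 rows; each row shifts and turns the commanded pose from where the row before left it, along the tool's axes as they then stand; what a row does not reach is not made up. A row lasts 1/8 s, in which the tool goes at most 62.5 mm and 10.7 degrees, less where a joint would pass 70% of its speed; a pose out of reach is approached as far as the arm can. A call with a gripper value outside its range is refused whole. The fingers move at their own pace and stop on an object; "newtons" is the grip in N (left out, the last holds). Time passes only in rows, so rows that do not move let the fingers close. It gives the time, the measured TCP pose, the force and the opening at its end, in the units of the state.
- read_state(): the state, without advancing time (a new reading comes with each control period).
- grab_frame(name): name is "scene" or "top" or "wrist"; returns a dict with "image" (384x512x3 uint8, red, green, blue), "intrinsics" (3x3 intrinsics, pixels), "xyz" and "orientation" of the camera in the world. Camera axes: x right, y down, z forward; pixel columns grow to the right and rows downward; lengths in m; the calibration is good to about 2 mm. A picture is of the moment at which its call begins. There is no depth.
- job_done(): hands the job in, once; it reports no verdict.
The state is a dict: "time": time; "joint_pos": joint angles; "qvel": joint speeds; "effort": joint torques, N m; "ee_pos": TCP position; "tcp_rot": TCP orientation; "force": force on the tool from outside, world axes, zero at the start; "ft_torque": the same for the moment, N m; "grip_width": opening from 0.0 (shut) to 1.0 (fully open).
Only numpy, scipy, OpenCV 4.12 (cv2) and the standard library are available. Lean on these libraries where they do the work, as an engineer would, in place of code of your own. Each camera call takes 0.05 s, during which the arm holds its last target.

## Working session

There is one attempt and no reset: what is moved stays moved. The work goes in short steps, Python scripts to look and compute and a tool call to move; the robot and the scene stay as the last step left them, time stands still between calls to the robot, and variables do not carry over. Pictures are saved under pics/ and viewed, and the job is handed in when it is done.

Besides the shell and the picture viewer there is one more tool, called after ">>>" by a JSON object that holds its "fn" and its "kwargs", one argument or row to a line. arm_command: Moves the arm, as the interface text tells. Its arguments: {"type":"object","properties":{"plan":{"type":"array","items":{"type":"array"}},"newtons":{"type":"number"}},"required":["plan"]}

```bash
ls; mkdir -p pics
python3 - <<'E'
from workcell import *
import cv2
s=read_state();print(s)
for n in ["scene","top","wrist"]:
    f=grab_frame(n);cv2.imwrite(f"pics/{n}0.png",f["image"][:,:,::-1]);print(n,f["intrinsics"],f["xyz"],f["orientation"])
E
```

```text
pics
{'time': 0.0, 'joint_pos': array([-1.18720717,  0.69001208, -0.19450018,  1.56640163,  0.1573024 ,
        0.90247975, -0.21507949]), 'qvel': array([ 8.75645001e-04,  1.36927674e-03,  5.53568715e-04,  2.37544477e-03,
       -3.82793800e-05,  1.14938442e-03, -7.68693566e-05]), 'effort': array([-9.74741397e-05, -5.39612746e+01, -1.26676518e+00, -1.58540887e+01,
        9.05454392e-03,  9.34202399e-03, -2.60959126e-06]), 'ee_pos': array([0.21401148, 0.58649706, 0.23045082]), 'tcp_rot': array([-1.49419326,  1.56888706, -1.84387959]), 'force': array([-0.12222858, -0.71135465,  0.54496041]), 'ft_torque': array([0.01552994, 0.02532804, 0.00778641]), 'grip_width': 0.9983959446788022}
scene [[383.97215865   0.         247.29101625]
 [  0.         383.97215865 195.85055735]
 [  0.           0.           1.        ]] [ 1.1634855  -0.25418604  1.20416208] [-2.59722209e+00  1.86121183e-03  1.16180436e+00]
top [[463.06774036   0.         253.23123076]
 [  0.         463.06774036 188.11955866]
 [  0.           0.           1.        ]] [0.32357367 0.00734322 1.63119373] [-2.99516401 -0.01025179 -1.54297513]
wrist [[305.38219666   0.         258.16720769]
 [  0.         305.38219666 188.56708964]
 [  0.           0.           1.        ]] [0.13706344 0.61428894 0.37364249] [2.81777531e+00 1.42367687e-03 1.22097465e+00]
```

View pics/scene0.png

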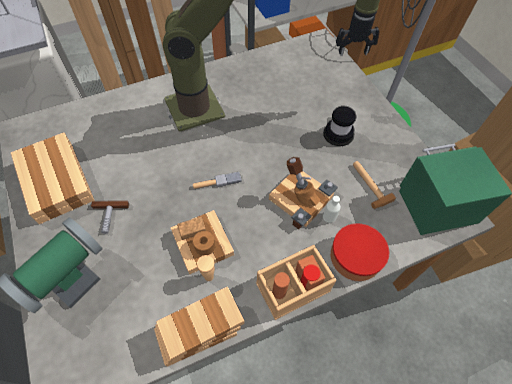

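View pics/top0.png

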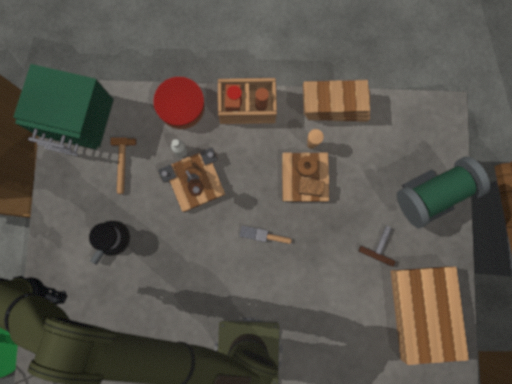

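View pics/wrist0.png

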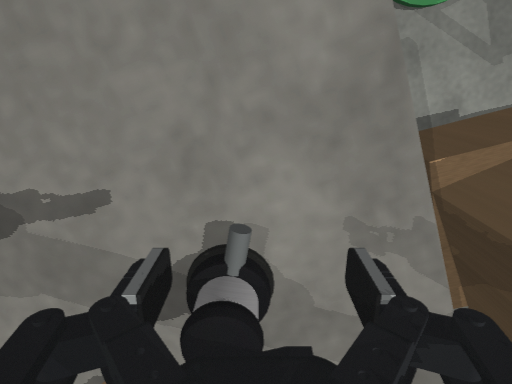

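The wrist view shows the sander just under the gripper (about 230,300). The blank with the tap is at scene (300,190) and top (195,182). I'll zoom in on both.

Run:
```python
import cv2
a=cv2.imread("pics/scene0.png")[140:240,250:350];b=cv2.imread("pics/top0.png")[135:225,145:235]
cv2.imwrite("pics/z1.png",cv2.resize(a,(600,600),interpolation=cv2.INTER_CUBIC))
cv2.imwrite("pics/z2.png",cv2.resize(b,(600,600),interpolation=cv2.INTER_CUBIC))
```

```text
(no output)
```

View pics/z1.png

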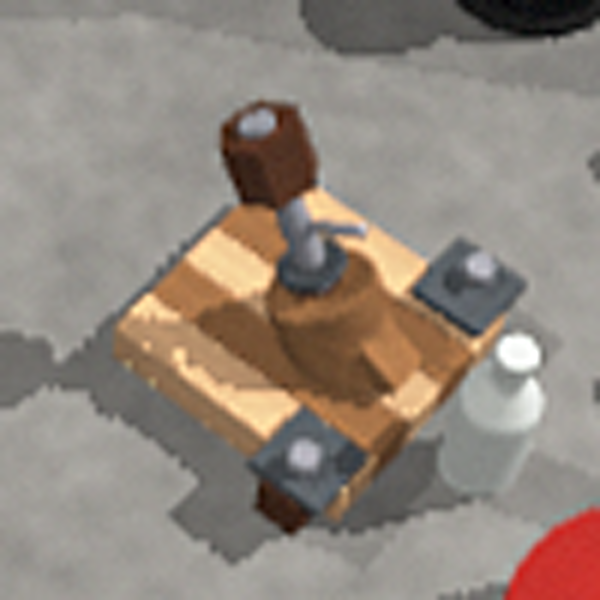

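View pics/z2.png

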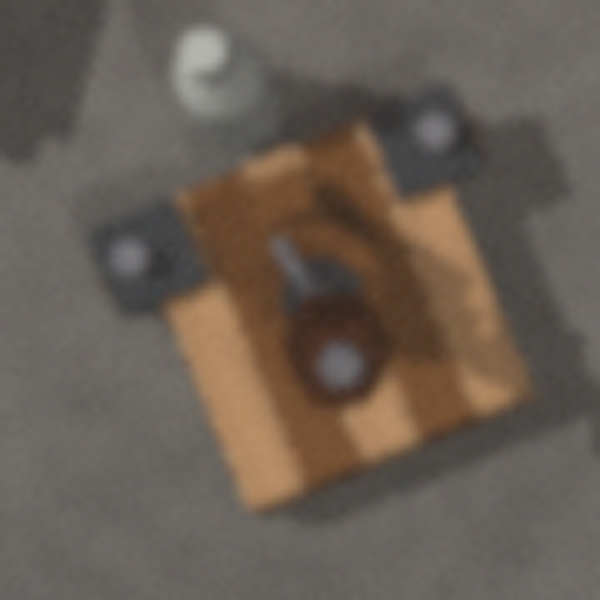

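```bash
cat > h.py <<'E'
import numpy as np,cv2
from scipy.spatial.transform import Rotation as Ro
def cam(f):
    return np.array(f["intrinsics"]),np.array(f["xyz"]),Ro.from_euler('xyz',f["orientation"]).as_matrix()
def ray(f,px):
    K,t,R=cam(f);d=R@np.linalg.inv(K)@np.array([px[0],px[1],1.]);return t,d/np.linalg.norm(d)
def plane(f,px,z):
    t,d=ray(f,px);return t+d*(z-t[2])/d[2]
def proj(f,p):
    K,t,R=cam(f);q=K@R.T@(np.array(p)-t);return q[:2]/q[2]
def tri(obs):
    A=np.zeros((3,3));b=np.zeros(3)
    for f,px in obs:
        t,d=ray(f,px);P=np.eye(3)-np.outer(d,d);A+=P;b+=P@t
    p=np.linalg.solve(A,b)
    return p,[np.linalg.norm((np.eye(3)-np.outer(ray(f,px)[1],ray(f,px)[1]))@(p-f["xyz"])) for f,px in obs]
E
python3 - <<'E'
from workcell import *
from h import *
T=grab_frame("top");S=grab_frame("scene")
z2=lambda x,y:(145+(x+.5)/6.6667-.5,135+(y+.5)/6.6667-.5)
z1=lambda x,y:(250+(x+.5)/6-.5,140+(y+.5)/6-.5)
for n,p in dict(bot=(258,510),right=(530,393),leftmid=(170,305),topmid=(360,125),topleft=(183,193),rt=(462,190)).items(): print(n,plane(T,z2(*p),.036))
p,r=tri([(T,z2(340,364)),(S,z1(256,124))]);print("disc",p,r)
print("bar end",tri([(T,z2(278,240)),(S,z1(362,231))]))
for n,p in dict(left=(118,330),bot=(330,515),top=(235,200)).items(): print("S",n,plane(S,z1(*p),.036))
print("bolts",[plane(T,z2(*p),.055) for p in [(130,258),(436,130)]])
print("bolts S",[plane(S,z1(*p),.055) for p in [(305,455),(482,265)]])
E
```

```text
bot [0.47207472 0.23668631 0.036     ]
right [0.53727147 0.09826537 0.036     ]
leftmid [0.57816095 0.2879492  0.036     ]
topmid [0.67722501 0.19313343 0.036     ]
topleft [0.63793396 0.28435123 0.036     ]
rt [0.64391922 0.1379884  0.036     ]
disc [0.5287923  0.18023457 0.18295092] [np.float64(3.340224181180296e-05), np.float64(3.3402241811837856e-05)]
bar end (array([0.59421665, 0.21733152, 0.14513593]), [np.float64(0.0005429842882770562), np.float64(0.000542984288276991)])
S left [0.5401113  0.09890983 0.036     ]
S bot [0.69907674 0.15684721 0.036     ]
S top [0.4839981  0.20464277 0.036     ]
bolts [array([0.59913872, 0.30659188, 0.055     ]), array([0.67154312, 0.15124909, 0.055     ])]
bolts S [array([0.66739509, 0.15495523, 0.055     ]), array([0.59550157, 0.31069436, 0.055     ])]
```

```bash
cat >> h.py <<'E'
def toolgo(s,target,yaz=None):
    R=Ro.from_euler('xyz',s["tcp_rot"]).as_matrix()
    d=R.T@(np.array(target)-s["ee_pos"])*100
    az=np.degrees(np.arctan2(R[1,1],R[0,1]))
    # turn about tool x (down) by +t lowers azimuth
    print("t",s["time"],"pos",np.round(s["ee_pos"],4),"shift cm",np.round(d,2),"y az",round(az,2),"q7",np.round(np.degrees(s["joint_pos"][6]),1),"F",np.round(s["force"],1),"M",np.round(s["ft_torque"],2),"w",round(s["grip_width"],3), "x",np.round(R[:,0],3))
    if yaz is not None:
        t=az-yaz; t=(t+90)%180-90; print("turn",round(t,2))
E
python3 - <<'E'
from workcell import *
from h import *
s=read_state();toolgo(s,[.54,.1845,.26],122)
E
```

```text
t 0.25 pos [0.2141 0.5869 0.2309] shift cm [ -2.88 -26.64  44.4 ] y az 69.96 q7 -12.3 F [ 0.2 -0.1 -0.3] M [-0.04 -0.02  0.01] w 0.998 x [-0.    -0.001 -1.   ]
turn -52.04
```

>>> {"fn": "arm_command", "kwargs": {
  "plan": [
    [[-0.8,-2.6,4.2],0,0],
    [[-0.8,-2.7,4.4],0,0],
    [[-0.6,-2.7,4.4],0,0],
    [[-0.4,-2.7,4.4],0,0],
    [[-0.3,-2.7,4.4],0,0]
  ]
}}

```text
time: 0.88
ee_pos: [0.3741, 0.3852, 0.2606]
tcp_rot: [1.017, 1.57, 0.667]
force: [0.9, -0.6, -0.3]
grip_width: 1.0
```

>>> {"fn": "arm_command", "kwargs": {
  "plan": [
    [[0,-2.7,4.4],0,0],
    [[0,-2.7,4.4],0,0],
    [[0,-2.7,4.4],0,0],
    [[0,-2.7,4.4],0,0],
    [[0,-2.6,4.4],0,0]
  ]
}}

```text
time: 1.5
ee_pos: [0.5347, 0.1838, 0.2603]
tcp_rot: [1.538, 1.571, 1.188]
force: [0.4, 0.0, -0.1]
grip_width: 1.001
```

Run:
```python
from workcell import *
from h import *
s=read_state();toolgo(s,[.54,.1845,.26],122)
```

```text
t 1.5 pos [0.5347 0.1838 0.2603] shift cm [0.03 0.24 0.48] y az 69.96 q7 36.7 F [ 0.4  0.  -0.1] M [-0.02 -0.01 -0.  ] w 1.001 x [ 0.  0. -1.]
turn -52.04
```

>>> {"fn": "arm_command", "kwargs": {
  "plan": [
    [[0,0.2,0.5],-10,0],
    [[0,0,0],-10,0],
    [[0,0,0],-10.5,0],
    [[0,0,0],-10.5,0],
    [[0,0,0],-10.5,0]
  ]
}}

```text
time: 2.12
ee_pos: [0.5392, 0.1853, 0.2602]
tcp_rot: [-2.703, 1.571, -2.148]
force: [-0.2, -0.4, -0.1]
grip_width: 0.999
```

Run:
```python
from workcell import *
from h import *
s=read_state();toolgo(s,[.54,.1845,.26],122)
for n in ["wrist","top","scene"]:
    f=grab_frame(n);cv2.imwrite(f"pics/{n}1.png",f["image"][:,:,::-1])
    if n=="wrist":print(f["xyz"],f["orientation"])
a=cv2.imread("pics/scene1.png")[140:240,250:350]
cv2.imwrite("pics/z3.png",cv2.resize(a,(600,600),interpolation=cv2.INTER_CUBIC))
```

```text
t 2.125 pos [0.5392 0.1853 0.2602] shift cm [ 0.02 -0.11  0.03] y az 121.79 q7 78.6 F [-0.2 -0.4 -0.1] M [ 0.01 -0.04 -0.04] w 0.999 x [-0. -0. -1.]
turn -0.21
[0.46948978 0.14136319 0.40331504] [ 2.81744391e+00 -1.04701521e-03  2.12561913e+00]
```

View pics/wrist1.png

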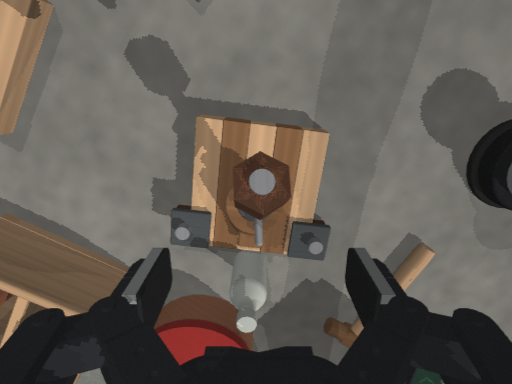

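View pics/z3.png

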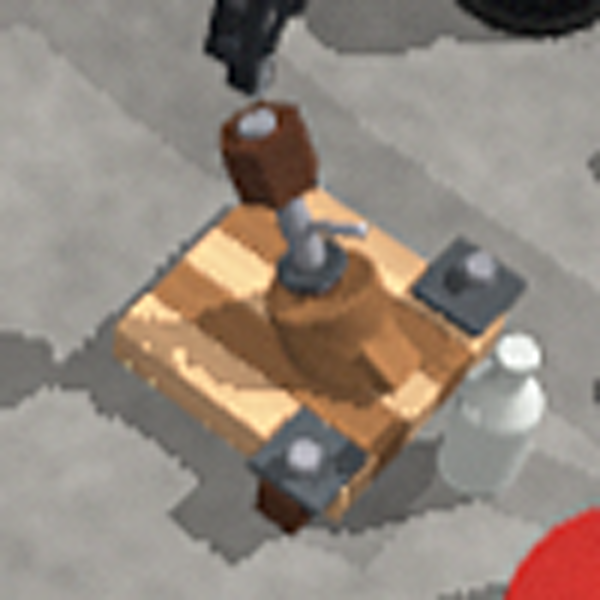

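Run:
```python
from workcell import *
from h import *
im=cv2.imread("pics/wrist1.png")[105:265,165:335]
cv2.imwrite("pics/z4.png",cv2.resize(im,None,fx=3.5,fy=3.5,interpolation=cv2.INTER_CUBIC))
W=grab_frame("wrist")
for p in [[.5392,.1853,.2602]]: print(proj(grab_frame("scene"),p))
s=read_state();print(s["time"])
np.save("W1.npy",W,allow_pickle=True)
```

```text
[297.67399605 147.37104982]
2.375
```

View pics/z4.png

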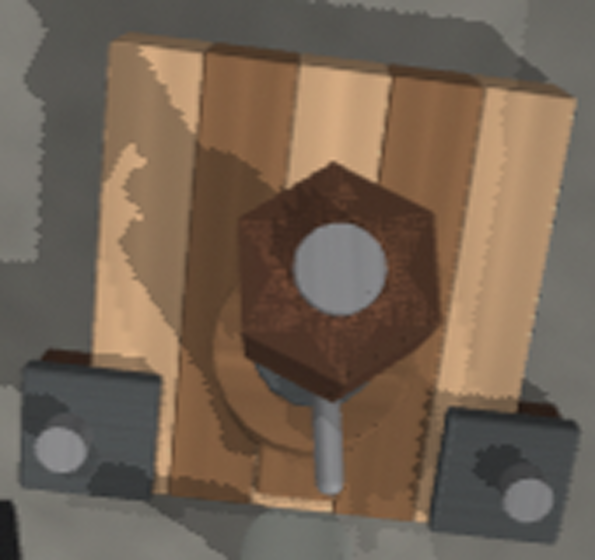

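Run:
```python
from h import *
W=np.load("W1.npy",allow_pickle=True).item()
z=lambda x,y:(165+(x+.5)/3.5-.5,105+(y+.5)/3.5-.5)
print("board -x corners",plane(W,z(113,42),.036),plane(W,z(575,96),.036))
print("bolts",plane(W,z(60,450),.058),plane(W,z(528,500),.058))
th=np.radians(25)
ex=np.array([np.cos(th),np.sin(th),0]);e2=np.array([-np.sin(th),np.cos(th),0])
a=np.cos(np.pi/6)*np.array([0,0,1])-.5*ex;e1=np.cross(e2,a)
c=np.array([.54,.185,.1605])
def onp(px,p0):
    t,d=ray(W,px);return t+d*((p0-t)@a)/(d@a)
top=c+20e-3*a
for n,p in dict(T=(335,163),UL=(239,216),LL=(243,330),B=(337,380),LR=(440,318),UR=(433,211),disc=(340,268)).items():
    q=onp(z(*p),top)-top
    print(n,np.round([q@e1*1e3,q@e2*1e3],1),round(np.degrees(np.arctan2(q@e2,q@e1)),1),round(np.hypot(q@e1,q@e2)*1e3,1))
q=onp(z(331,487),c-.05*a)-(c-.05*a);print("bar",q@e1,q@e2,np.degrees(np.arctan2(q@e2,q@e1)))
```

```text
board -x corners [0.53540575 0.09861262 0.036     ] [0.46959977 0.24176438 0.036     ]
bolts [0.66813286 0.15132965 0.058     ] [0.59787653 0.30626331 0.058     ]
T [-27.6  -1.7] -176.6 27.6
UL [-12.8 -21.9] -120.4 25.3
LL [ 12.7 -18.2] -55.0 22.2
B [21.6  3.3] 8.8 21.8
LR [ 5.6 24.8] 77.4 25.4
UR [-18.8  21.4] 131.2 28.5
disc [-3.4  1.7] 153.2 3.8
bar 0.04287700544217989 0.00819554995978426 10.821045739064932
```

```bash
cat >> h.py <<'E'
th=np.radians(24.7)
ex=np.array([np.cos(th),np.sin(th),0]);e2=np.array([-np.sin(th),np.cos(th),0])
a=np.cos(np.pi/6)*np.array([0,0,1])-.5*ex;e1=np.cross(e2,a)
C0=np.array([.537,.1852,.138])
def az(phi): p=np.radians(phi);return 114.7+np.degrees(np.arctan2(.866*np.sin(p),np.cos(p)))
def tgt(turned,phi,off=(0,0,0)):  # turned: net degrees forward
    from workcell import read_state
    toolgo(read_state(),C0+np.array(off)-a*.01*turned/360,az(phi))
E
python3 -c "
from h import *
tgt(0,8)"
```

```text
t 2.375 pos [0.5392 0.1854 0.2602] shift cm [12.22  0.1  -0.19] y az 121.28 q7 78.1 F [-0.6  0.3  1.2] M [ 0.02 -0.05 -0.  ] w 1.0 x [-0. -0. -1.]
turn -0.36
```

>>> {"fn": "arm_command", "kwargs": {
  "plan": [
    [[2.2,0.1,-0.2],0,0],
    [[3,0,0],0,0],
    [[3,0,0],0,0],
    [[2,0,0],0,0],
    [[2,0,0],0,0]
  ]
}}

```text
time: 3.0
ee_pos: [0.537, 0.1854, 0.1376]
tcp_rot: [-1.408, 1.57, -0.862]
force: [-0.0, -0.0, 0.9]
grip_width: 1.004
```

```bash
cat > pic.py <<'E'
import sys
from workcell import *
from h import *
n=sys.argv[1]
f=grab_frame("wrist");cv2.imwrite(f"pics/w{n}.png",f["image"][:,:,::-1])
np.save(f"W{n}.npy",f,allow_pickle=True)
f=grab_frame("scene");cv2.imwrite(f"pics/s{n}.png",cv2.resize(f["image"][130:240,240:350,::-1],(600,600),interpolation=cv2.INTER_CUBIC))
E
python3 -c "
from h import *
tgt(0,8)"; python3 pic.py 2
```

```text
t 3.0 pos [0.537  0.1854 0.1376] shift cm [-0.04 -0.01 -0.01] y az 121.33 q7 71.9 F [-0.  -0.   0.9] M [ 0.03  0.01 -0.  ] w 1.004 x [ 0. -0. -1.]
turn -0.31
```

View pics/w2.png

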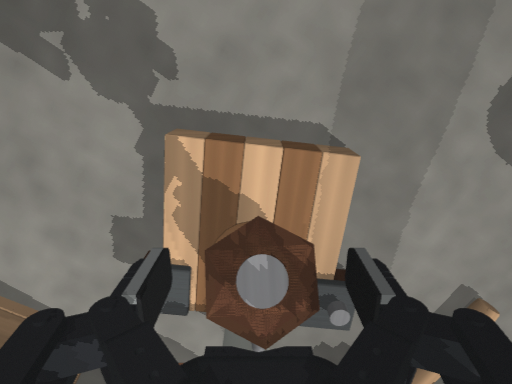

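View pics/s2.png

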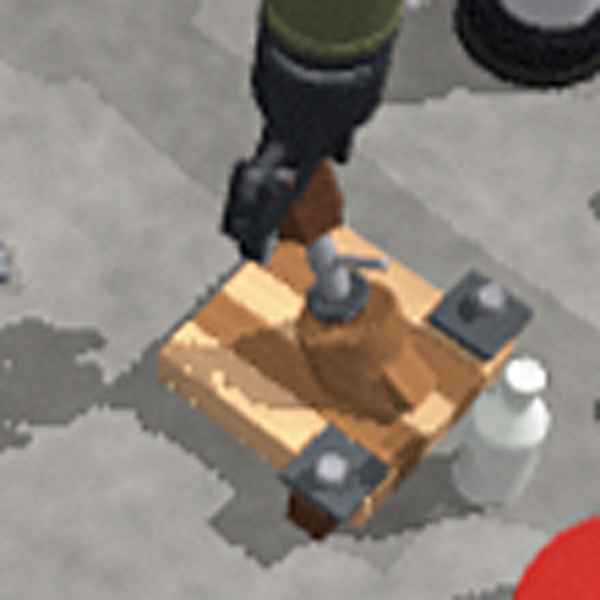

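>>> {"fn": "arm_command", "kwargs": {
  "plan": [
    [[0,0,0],0,160],
    [[0,0,0],0,160],
    [[0,0,0],0,160],
    [[0,0,0],0,160]
  ],
  "newtons": 50
}}

```text
time: 3.6
ee_pos: [0.5375, 0.1852, 0.1394]
tcp_rot: [-0.519, 1.569, 0.029]
force: [-1.2, -0.4, 5.5]
grip_width: 0.524
```

```bash
python3 -c "
from h import *
tgt(0,8)"
```

```text
t 3.6 pos [0.5375 0.1852 0.1394] shift cm [ 0.14  0.03 -0.04] y az 121.42 q7 72.0 F [-1.2 -0.4  5.5] M [-0.53  0.12 -0.12] w 0.524 x [ 0.002  0.    -1.   ]
turn -0.22
```

>>> {"fn": "arm_command", "kwargs": {
  "plan": [
    [[0.02,0,0.01],8,160],
    [[0.03,0,0.01],9,160]
  ]
}}

```text
time: 3.85
ee_pos: [0.5366, 0.1902, 0.1392]
tcp_rot: [1.105, 1.563, 1.359]
force: [-6.8, 4.3, 10.9]
grip_width: 0.514
```

```bash
python3 -c "
from h import *
tgt(20,-12)"; python3 pic.py 3
```

```text
t 3.85 pos [0.5366 0.1902 0.1392] shift cm [ 0.16 -0.49 -0.06] y az 104.54 q7 59.6 F [-6.8  4.3 10.9] M [3.47 2.06 1.77] w 0.514 x [ 0.002  0.008 -1.   ]
turn 0.27
```

View pics/w3.png

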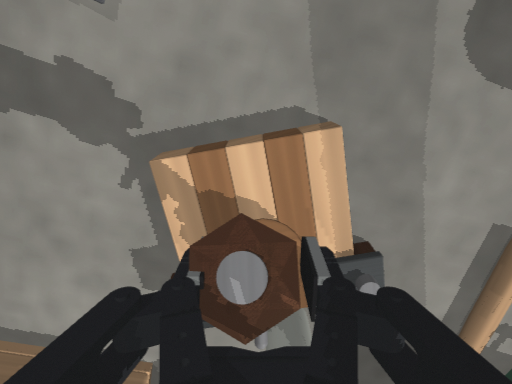

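View pics/s3.png

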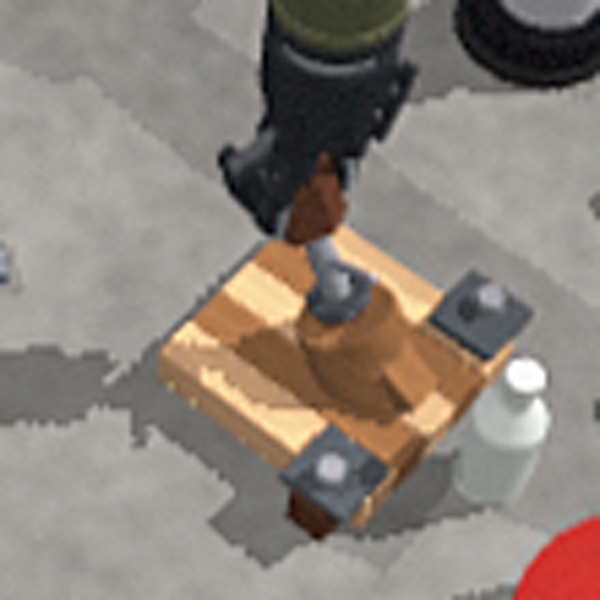

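```bash
python3 -c "
from h import *
tgt(20,-12)"
```

```text
t 3.95 pos [0.5366 0.1904 0.1392] shift cm [ 0.17 -0.51 -0.06] y az 104.7 q7 59.7 F [-3.2  1.8  6.5] M [2.82 1.36 1.19] w 0.519 x [ 0.002  0.007 -1.   ]
turn 0.43
```

```bash
cat > bar.py <<'E'
from workcell import *
from h import *
S=grab_frame("scene");W=grab_frame("wrist")
c=np.array([.537,.1852,.160])
import sys
net=float(sys.argv[1])
for b in [float(x) for x in sys.argv[2:]]:
    r=np.radians(b); q=c-a*(.05+.01*net/360)+.044*(np.cos(r)*e1+np.sin(r)*e2)
    p=proj(S,q); print(b,"scene crop",np.round((p-[240,130]+.5)*600/110,0),"wrist",np.round(proj(W,q),0))
E
python3 bar.py 0 8 -12 -30 -50 -70
```

```text
8.0 scene crop [381. 268.] wrist [279. 338.]
-12.0 scene crop [365. 283.] wrist [254. 340.]
-30.0 scene crop [346. 295.] wrist [231. 334.]
-50.0 scene crop [322. 303.] wrist [210. 320.]
-70.0 scene crop [298. 306.] wrist [196. 299.]
```

>>> {"fn": "arm_command", "kwargs": {
  "plan": [
    [[0.03,0,0.01],9,160],
    [[0.03,0,0.01],10,160],
    [[0,0,0],0,160]
  ]
}}

```text
time: 4.42
ee_pos: [0.5387, 0.1961, 0.1396]
tcp_rot: [1.161, 1.553, 1.096]
force: [-4.5, 7.4, 6.3]
grip_width: 0.513
```

```bash
python3 -c "
from h import *
tgt(40,-32)"; python3 pic.py 4; python3 bar.py 20 0 -15 -25 -32
```

```text
t 4.425 pos [0.5387 0.1961 0.1396] shift cm [ 0.24 -1.07 -0.05] y az 86.27 q7 46.5 F [-4.5  7.4  6.3] M [7.18 0.77 2.82] w 0.513 x [ 0.008  0.016 -1.   ]
turn -0.01
0.0 scene crop [376. 275.] wrist [291. 329.]
-15.0 scene crop [362. 286.] wrist [273. 334.]
-25.0 scene crop [352. 292.] wrist [261. 335.]
-32.0 scene crop [344. 296.] wrist [252. 333.]
```

View pics/w4.png

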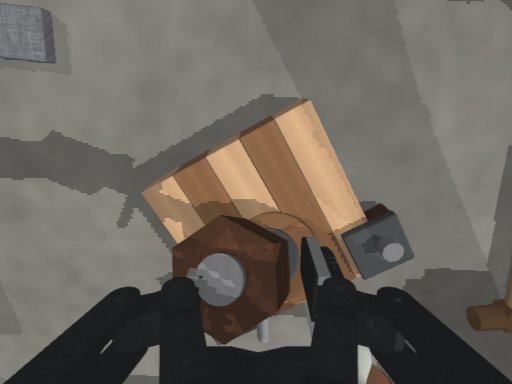

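View pics/s4.png

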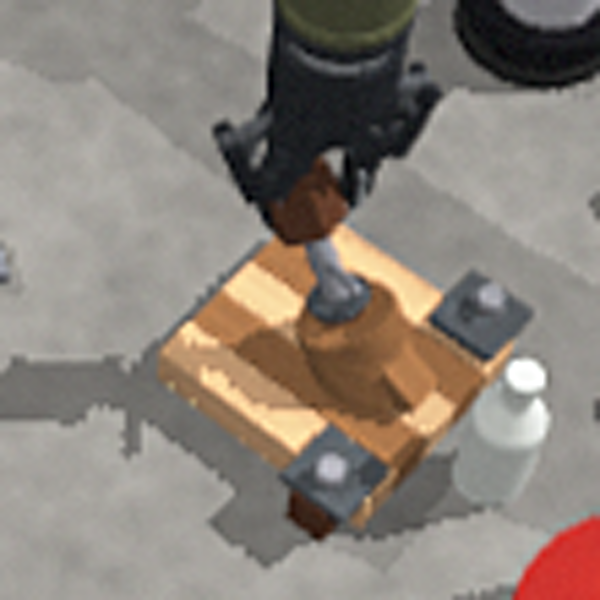

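>>> {"fn": "arm_command", "kwargs": {
  "plan": [
    [[0,0,0],0,160],
    [[0.02,0,0.01],7,160],
    [[0,0,0],0,160]
  ],
  "newtons": 25
}}

```text
time: 5.0
ee_pos: [0.5394, 0.1995, 0.1401]
tcp_rot: [1.28, 1.547, 1.098]
force: [-4.2, 9.4, 8.5]
grip_width: 0.515
```

```bash
python3 -c "
from h import *
tgt(40,-40)"; python3 pic.py 5; python3 bar.py 20 0 -15 -25 -32 -40
```

```text
t 5.0 pos [0.5394 0.1995 0.1401] shift cm [ 0.27 -1.43  0.07] y az 79.55 q7 41.7 F [-4.2  9.4  8.5] M [9.4  0.7  3.71] w 0.515 x [ 0.011  0.021 -1.   ]
turn 0.86
0.0 scene crop [376. 275.] wrist [296. 325.]
-15.0 scene crop [362. 286.] wrist [279. 331.]
-25.0 scene crop [352. 292.] wrist [267. 333.]
-32.0 scene crop [344. 296.] wrist [258. 333.]
-40.0 scene crop [334. 300.] wrist [249. 331.]
```

View pics/w5.png

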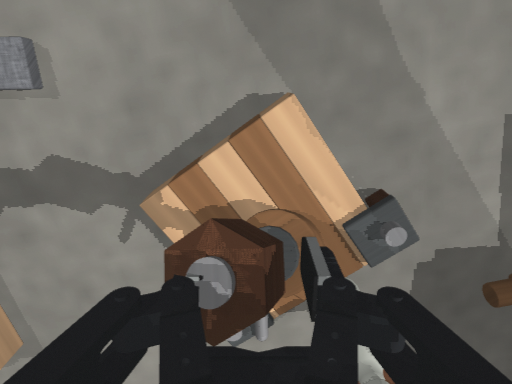

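>>> {"fn": "arm_command", "kwargs": {
  "plan": [
    [[0,0,0],0,40],
    [[0,0,0],0,30],
    [[0,0,0],0,30]
  ]
}}

```text
time: 5.58
ee_pos: [0.5375, 0.1849, 0.1369]
tcp_rot: [-1.793, 1.57, -1.995]
force: [-0.0, -0.1, 0.3]
grip_width: 0.884
```

```bash
python3 -c "
from h import *
tgt(40,-40)"; python3 pic.py 6; python3 bar.py 20 0 -15 -25 -32 -40
```

```text
t 5.575 pos [0.5375 0.1849 0.1369] shift cm [-0.01  0.05 -0.01] y az 78.44 q7 41.3 F [-0.  -0.1  0.3] M [ 0.01 -0.02 -0.01] w 0.884 x [-0. -0. -1.]
turn -0.26
0.0 scene crop [376. 275.] wrist [324. 328.]
-15.0 scene crop [362. 286.] wrist [306. 335.]
-25.0 scene crop [352. 292.] wrist [293. 336.]
-32.0 scene crop [344. 296.] wrist [284. 336.]
-40.0 scene crop [334. 300.] wrist [274. 334.]
```

View pics/w6.png

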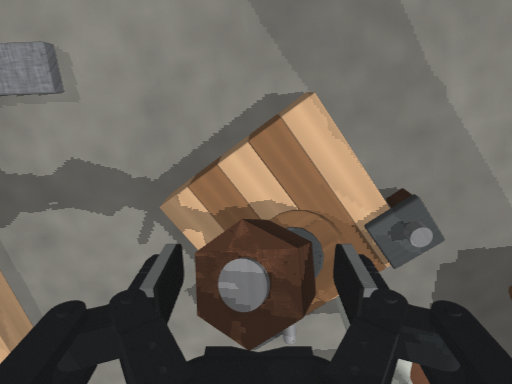

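```bash
sed -i 's/^C0=.*/C0=np.array([.537,.1852,.138])+.016*a/' h.py; python3 -c "
from h import *
tgt(36,32)"
```

```text
t 5.775 pos [0.5375 0.1854 0.1369] shift cm [-1.4  -0.47 -0.65] y az 78.46 q7 41.3 F [-0.1 -0.1 -0.2] M [-0.  0. -0.] w 0.88 x [-0. -0. -1.]
turn -64.66
```

>>> {"fn": "arm_command", "kwargs": {
  "plan": [
    [[-1.4,-0.5,-0.6],0,30],
    [[0,0,0],-10.5,30],
    [[0,0,0],-10.5,30],
    [[0,0,0],-10.5,30],
    [[0,0,0],-10.5,30]
  ]
}}

```text
time: 6.4
ee_pos: [0.5304, 0.1813, 0.152]
tcp_rot: [-0.964, 1.57, -0.426]
force: [0.4, -0.1, -0.1]
grip_width: 0.885
```

>>> {"fn": "arm_command", "kwargs": {
  "plan": [
    [[0,0,0],-10.5,30],
    [[0,0,0],-10.5,80],
    [[0,0,0],0,160],
    [[0,0,0],0,160]
  ],
  "newtons": 40
}}

```text
time: 6.9
ee_pos: [0.5311, 0.1807, 0.1524]
tcp_rot: [-1.505, 1.569, -0.611]
force: [-1.1, -2.8, 6.9]
grip_width: 0.554
```

```bash
python3 -c "
from h import *
tgt(36,32)"; python3 pic.py 7; python3 bar.py 36 -20 -28 -36;python3 -c "
from h import *
tgt(36,32)"
```

```text
t 6.9 pos [0.5311 0.1807 0.1524] shift cm [0.14 0.15 0.05] y az 141.22 q7 87.1 F [-1.1 -2.8  6.9] M [-0.47 -0.01  0.14] w 0.554 x [ 0.002 -0.001 -1.   ]
turn -1.9
-20.0 scene crop [357. 290.] wrist [192. 314.]
-28.0 scene crop [349. 295.] wrist [185. 307.]
-36.0 scene crop [339. 299.] wrist [180. 299.]
t 7.1 pos [0.5311 0.1808 0.1525] shift cm [0.15 0.15 0.05] y az 141.23 q7 87.1 F [-0.9 -2.6  6.5] M [-0.47 -0.    0.11] w 0.559 x [ 0.002 -0.002 -1.   ]
turn -1.89
```

View pics/w7.png

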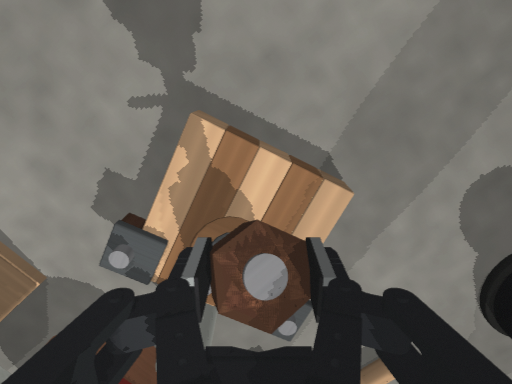

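>>> {"fn": "arm_command", "kwargs": {
  "plan": [
    [[0.02,0,0.01],9,160],
    [[0.03,0,0.01],10,160],
    [[0.03,0,0.01],10,160]
  ]
}}

```text
time: 7.48
ee_pos: [0.5306, 0.1842, 0.1513]
tcp_rot: [0.691, 1.567, 1.077]
force: [1.0, 4.8, -7.7]
grip_width: 0.519
```

```bash
python3 -c "
from h import *
tgt(66,0)"; python3 pic.py 8; python3 bar.py 60 -28 -36 -45 -55 -60
```

```text
t 7.475 pos [0.5306 0.1842 0.1513] shift cm [ 0.11 -0.18 -0.08] y az 112.11 q7 65.2 F [ 1.   4.8 -7.7] M [ 1.7  -0.    0.75] w 0.519 x [ 0.002  0.004 -1.   ]
turn -2.59
-28.0 scene crop [349. 296.] wrist [229. 328.]
-36.0 scene crop [340. 300.] wrist [221. 323.]
-45.0 scene crop [329. 304.] wrist [213. 316.]
-55.0 scene crop [317. 307.] wrist [205. 307.]
-60.0 scene crop [311. 308.] wrist [202. 302.]
```

View pics/w8.png

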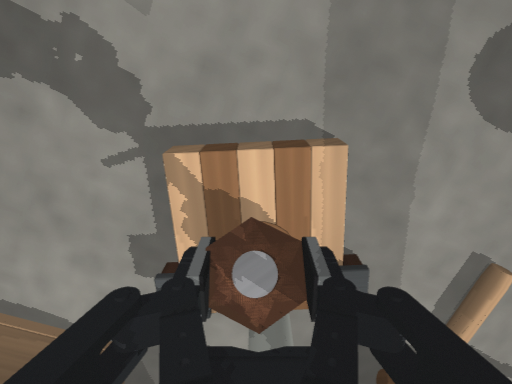

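View pics/s8.png

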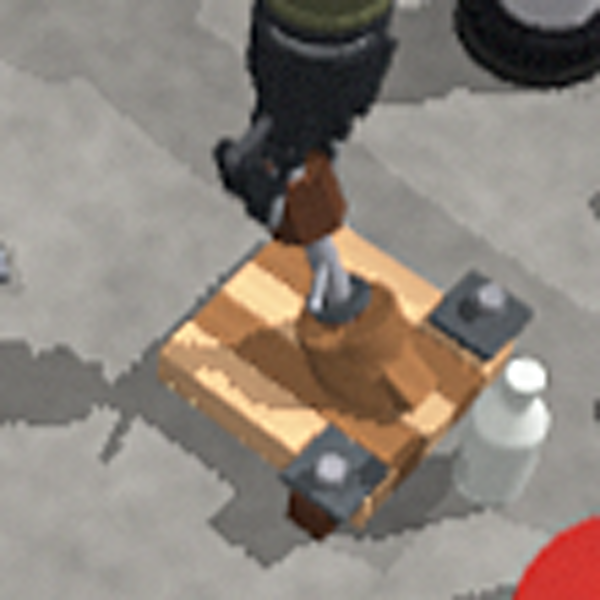

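>>> {"fn": "arm_command", "kwargs": {
  "plan": [
    [[0.03,0,0.01],10,200],
    [[0.03,0,0.01],10,200],
    [[0.03,0,0.01],10,200],
    [[0,0,0],0,200]
  ],
  "newtons": 80
}}

```text
time: 8.18
ee_pos: [0.529, 0.1919, 0.1532]
tcp_rot: [1.51, 1.558, 1.391]
force: [-13.4, 7.3, 25.0]
grip_width: 0.508
```

```bash
python3 -c "
from h import *
tgt(96,-30)"; python3 pic.py 9; python3 bar.py 90  -65 -75 -80 -85 -90 -95
```

```text
t 8.175 pos [0.529  0.1919 0.1532] shift cm [ 0.36 -0.92  0.3 ] y az 83.18 q7 44.1 F [-13.4   7.3  25. ] M [5.75 2.63 2.02] w 0.508 x [ 0.002  0.013 -1.   ]
turn -4.96
-65.0 scene crop [305. 309.] wrist [233. 312.]
-75.0 scene crop [294. 309.] wrist [225. 304.]
-80.0 scene crop [289. 309.] wrist [222. 299.]
-85.0 scene crop [284. 308.] wrist [219. 295.]
-90.0 scene crop [279. 307.] wrist [216. 290.]
-95.0 scene crop [275. 305.] wrist [214. 284.]
```

View pics/w9.png

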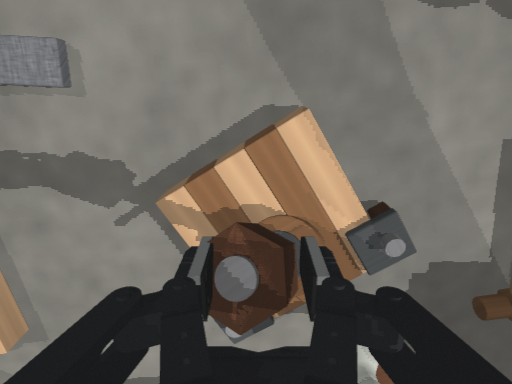

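View pics/s9.png

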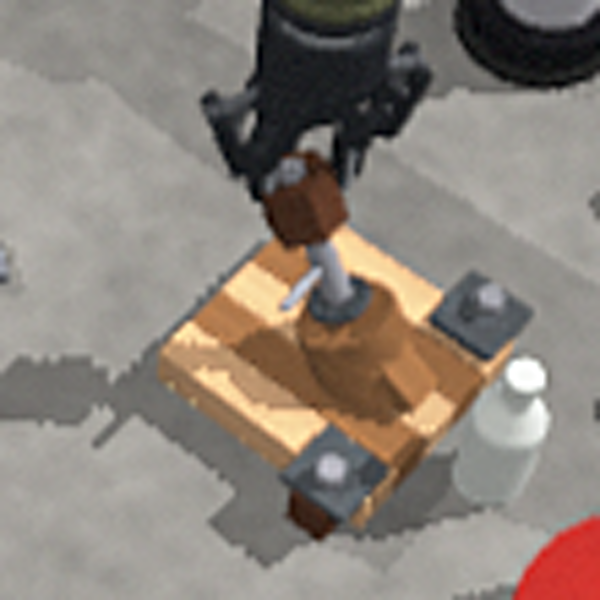

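>>> {"fn": "arm_command", "kwargs": {
  "plan": [
    [[0,0,0],0,30],
    [[0,0,0],0,30],
    [[0,0,0],-10,30]
  ]
}}

```text
time: 8.75
ee_pos: [0.5315, 0.1807, 0.149]
tcp_rot: [-1.593, 1.569, -1.547]
force: [0.0, -0.7, -0.2]
grip_width: 0.884
```

```bash
python3 -c "
from h import *
tgt(93,35)"
```

```text
t 8.75 pos [0.5315 0.1807 0.149 ] shift cm [-0.06  0.17 -0.05] y az 92.63 q7 51.2 F [ 0.  -0.7 -0.2] M [-0.07  0.02 -0.02] w 0.884 x [ 0.    -0.002 -1.   ]
turn -53.3
```

>>> {"fn": "arm_command", "kwargs": {
  "plan": [
    [[0,0.2,0],-10.6,30],
    [[0,0,0],-10.6,30],
    [[0,0,0],-10.6,30],
    [[0,0,0],-10.6,30],
    [[0,0,0],-10,60]
  ]
}}

```text
time: 9.38
ee_pos: [0.5315, 0.1825, 0.1487]
tcp_rot: [-2.825, 1.569, -1.863]
force: [0.2, 0.0, 0.4]
grip_width: 0.765
```

>>> {"fn": "arm_command", "kwargs": {
  "plan": [
    [[0,0,0],0,200],
    [[0,0,0],0,200],
    [[0,0,0],0,200],
    [[0.03,0,0.01],10,200],
    [[0.03,0,0.01],10,200]
  ],
  "newtons": 60
}}

```text
time: 10.0
ee_pos: [0.5314, 0.1839, 0.1504]
tcp_rot: [-0.796, 1.569, -0.196]
force: [-4.0, -3.8, 11.8]
grip_width: 0.524
```

>>> {"fn": "arm_command", "kwargs": {
  "plan": [
    [[0.03,0,0.01],10,200],
    [[0.03,0,0.01],10,200],
    [[0.03,0,0.01],10,200],
    [[0.03,0,0.01],10,200],
    [[0,0,0],4,200]
  ]
}}

```text
time: 10.62
ee_pos: [0.5304, 0.1941, 0.1507]
tcp_rot: [1.437, 1.557, 1.285]
force: [-15.0, -3.2, 29.9]
grip_width: 0.507
```

```bash
python3 -c "
from h import *
tgt(155,-27)"; python3 pic.py 10; python3 bar.py 155  -130 -140 -145 -150 -155
```

```text
t 10.625 pos [0.5304 0.1941 0.1507] shift cm [ 0.24 -1.1   0.3 ] y az 81.28 q7 42.2 F [-15.   -3.2  29.9] M [2.95 2.76 2.05] w 0.507 x [ 0.004  0.013 -1.   ]
turn -9.61
-130.0 scene crop [258. 289.] wrist [212. 248.]
-140.0 scene crop [257. 282.] wrist [214. 237.]
-145.0 scene crop [257. 278.] wrist [216. 232.]
-150.0 scene crop [258. 274.] wrist [219. 228.]
-155.0 scene crop [259. 270.] wrist [222. 223.]
```

View pics/w10.png

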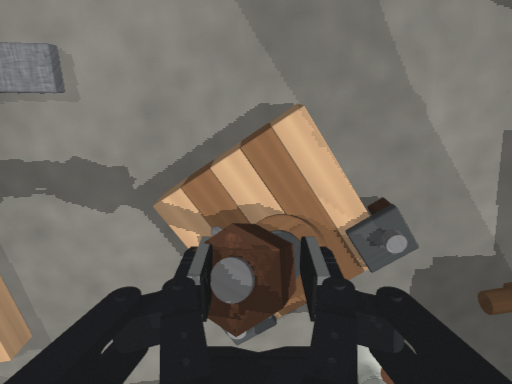

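View pics/s10.png

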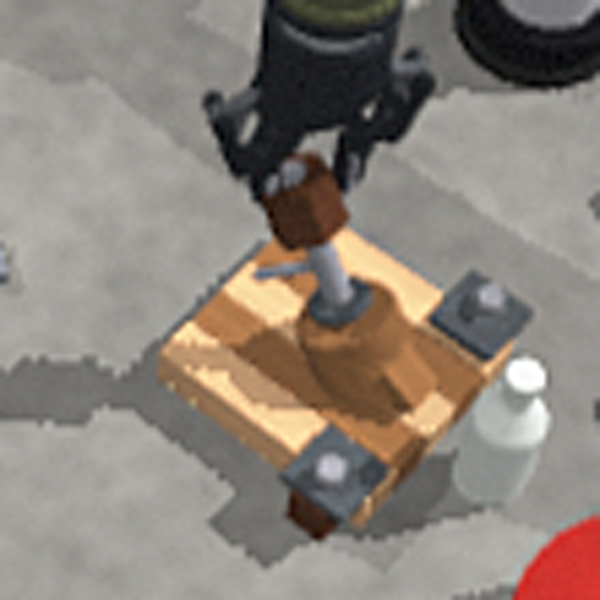

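>>> {"fn": "arm_command", "kwargs": {
  "plan": [
    [[0,0,0],0,30],
    [[0,0,0],0,30],
    [[0,0,0],-10,30]
  ]
}}

```text
time: 11.2
ee_pos: [0.5319, 0.184, 0.1472]
tcp_rot: [-0.941, 1.57, -0.924]
force: [-0.0, 0.3, -1.2]
grip_width: 0.889
```

```bash
python3 -c "
from h import *
tgt(156,32)"
```

```text
t 11.2 pos [0.5319 0.184  0.1472] shift cm [-0.09 -0.13 -0.02] y az 90.96 q7 49.4 F [-0.   0.3 -1.2] M [ 0.   -0.    0.02] w 0.889 x [ 0.    -0.001 -1.   ]
turn -52.16
```

>>> {"fn": "arm_command", "kwargs": {
  "plan": [
    [[-0.1,-0.1,0],-10.5,30],
    [[0,0,0],-10.5,30],
    [[0,0,0],-10.5,30],
    [[0,0,0],-10.5,30],
    [[0,0,0],-10,60]
  ]
}}

```text
time: 11.82
ee_pos: [0.5318, 0.1828, 0.148]
tcp_rot: [2.493, 1.57, -2.865]
force: [0.1, 0.2, 0.3]
grip_width: 0.762
```

>>> {"fn": "arm_command", "kwargs": {
  "plan": [
    [[0,0,0],0,200],
    [[0,0,0],0,200],
    [[0,0,0],0,200],
    [[0.03,0,0.01],10,200],
    [[0.03,0,0.01],10,200]
  ]
}}

```text
time: 12.45
ee_pos: [0.5318, 0.184, 0.1495]
tcp_rot: [-0.161, 1.569, 0.403]
force: [-2.9, -0.7, 8.5]
grip_width: 0.518
```

>>> {"fn": "arm_command", "kwargs": {
  "plan": [
    [[0.02,0,0.01],7,200]
  ]
}}

```text
time: 12.58
ee_pos: [0.532, 0.1851, 0.1489]
tcp_rot: [0.383, 1.567, 0.828]
force: [-0.9, -0.5, 2.4]
grip_width: 0.511
```

```bash
python3 -c "
from h import *
tgt(180,8)"; python3 pic.py 11; python3 bar.py 175  -150 -155 -160 -165 -170 -175
```

```text
t 12.575 pos [0.532  0.1851 0.1489] shift cm [ 0.14 -0.2  -0.1 ] y az 115.48 q7 66.9 F [-0.9 -0.5  2.4] M [0.95 0.21 0.67] w 0.511 x [ 0.002  0.002 -1.   ]
turn -6.16
-150.0 scene crop [258. 275.] wrist [225. 208.]
-155.0 scene crop [260. 271.] wrist [230. 206.]
-160.0 scene crop [262. 267.] wrist [235. 204.]
-165.0 scene crop [264. 263.] wrist [240. 202.]
-170.0 scene crop [267. 259.] wrist [246. 201.]
-175.0 scene crop [270. 256.] wrist [251. 201.]
```

View pics/w11.png

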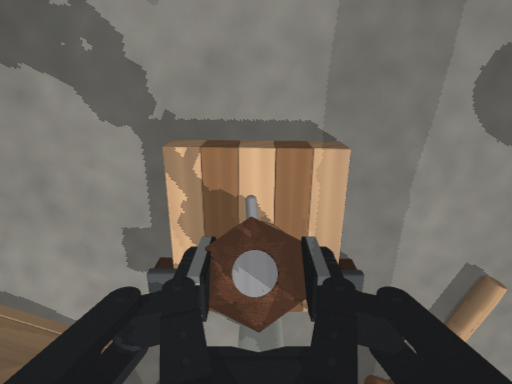

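View pics/s11.png

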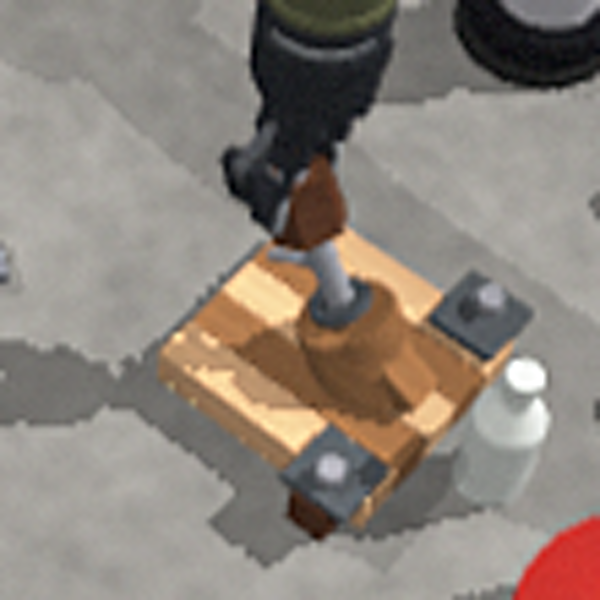

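>>> {"fn": "arm_command", "kwargs": {
  "plan": [
    [[0,0,0],-10,200],
    [[-0.03,0,-0.01],-10,200],
    [[-0.03,0,-0.01],-10,200],
    [[-0.03,0,-0.01],-10,200],
    [[0,0,0],0,200]
  ]
}}

```text
time: 13.4
ee_pos: [0.538, 0.1757, 0.153]
tcp_rot: [-1.881, 1.555, -0.746]
force: [-2.5, -12.4, 31.6]
grip_width: 0.511
```

```bash
python3 -c "
from h import *
tgt(150,38)"; python3 pic.py 12; python3 bar.py 150  -130 -135 -140 -145 -150 -155 -160
```

```text
t 13.4 pos [0.538  0.1757 0.153 ] shift cm [0.46 0.88 0.37] y az 155.05 q7 97.2 F [ -2.5 -12.4  31.6] M [-4.91 -3.12 -1.95] w 0.511 x [ 0.011 -0.011 -1.   ]
turn 6.27
-130.0 scene crop [258. 289.] wrist [227. 195.]
-135.0 scene crop [257. 285.] wrist [232. 194.]
-140.0 scene crop [257. 282.] wrist [238. 194.]
-145.0 scene crop [257. 278.] wrist [243. 194.]
-150.0 scene crop [258. 274.] wrist [248. 194.]
-155.0 scene crop [259. 270.] wrist [253. 195.]
-160.0 scene crop [261. 266.] wrist [258. 197.]
```

View pics/w12.png

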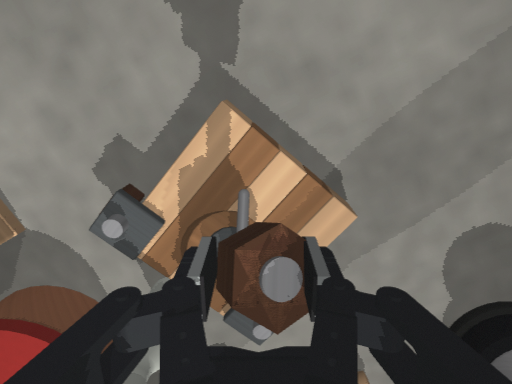

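View pics/s12.png

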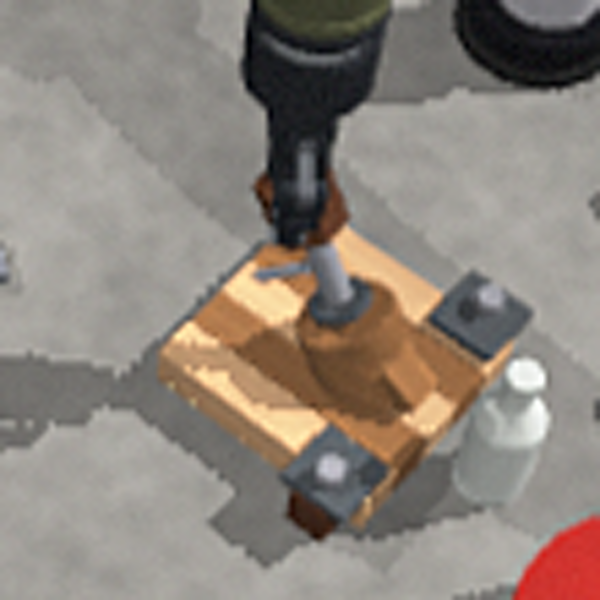

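>>> {"fn": "arm_command", "kwargs": {
  "plan": [
    [[0,0,0],0,30],
    [[0,0,0],0,30],
    [[0,0,0],10,30]
  ]
}}

```text
time: 13.98
ee_pos: [0.5313, 0.1833, 0.1477]
tcp_rot: [1.871, 1.569, 2.841]
force: [-0.3, -0.1, 0.5]
grip_width: 0.884
```

```bash
python3 -c "
from h import *
tgt(157,-29)"
```

```text
t 13.975 pos [0.5313 0.1833 0.1477] shift cm [-0.03 -0.07 -0.02] y az 145.55 q7 89.5 F [-0.3 -0.1  0.5] M [-0.02 -0.05  0.01] w 0.884 x [-0.001  0.    -1.   ]
turn 56.5
```

>>> {"fn": "arm_command", "kwargs": {
  "plan": [
    [[0,-0.1,0],10.6,30],
    [[0,0,0],10.6,30],
    [[0,0,0],10.6,30],
    [[0,0,0],10.6,30],
    [[0,0,0],10.6,60]
  ]
}}

```text
time: 14.6
ee_pos: [0.5321, 0.183, 0.1477]
tcp_rot: [3.12, 1.57, -3.12]
force: [-0.4, -0.4, 0.4]
grip_width: 0.767
```

>>> {"fn": "arm_command", "kwargs": {
  "plan": [
    [[0,0,0],2,200],
    [[0,0,0],0,200],
    [[0,0,0],0,200],
    [[-0.02,0,-0.01],-10,200],
    [[-0.03,0,-0.01],-10,200]
  ]
}}

```text
time: 15.22
ee_pos: [0.5327, 0.1819, 0.1501]
tcp_rot: [-1.155, 1.569, -0.785]
force: [2.0, -1.3, 0.5]
grip_width: 0.507
```

>>> {"fn": "arm_command", "kwargs": {
  "plan": [
    [[-0.03,0,-0.01],-10,200],
    [[-0.03,0,-0.01],-10,200],
    [[-0.03,0,-0.01],-10,200],
    [[-0.03,0,-0.01],-10,200],
    [[0,0,0],0,200]
  ]
}}

```text
time: 15.85
ee_pos: [0.5371, 0.1746, 0.1536]
tcp_rot: [-1.959, 1.557, -0.905]
force: [-3.0, -13.0, 26.4]
grip_width: 0.506
```

```bash
python3 -c "
from h import *
tgt(92,38)"; python3 pic.py 13; python3 bar.py 95 -70 -75 -80 -85 -90 -95 -100
```

```text
t 15.85 pos [0.5371 0.1746 0.1536] shift cm [0.38 0.93 0.37] y az 150.36 q7 93.4 F [ -3.  -13.   26.4] M [-4.97 -2.95 -2.03] w 0.506 x [ 0.009 -0.011 -1.   ]
turn 1.58
-70.0 scene crop [300. 310.] wrist [180. 248.]
-75.0 scene crop [294. 309.] wrist [182. 243.]
-80.0 scene crop [289. 309.] wrist [184. 237.]
-85.0 scene crop [284. 308.] wrist [187. 231.]
-90.0 scene crop [279. 307.] wrist [190. 226.]
-95.0 scene crop [275. 305.] wrist [193. 222.]
-100.0 scene crop [271. 304.] wrist [197. 217.]
```

View pics/w13.png

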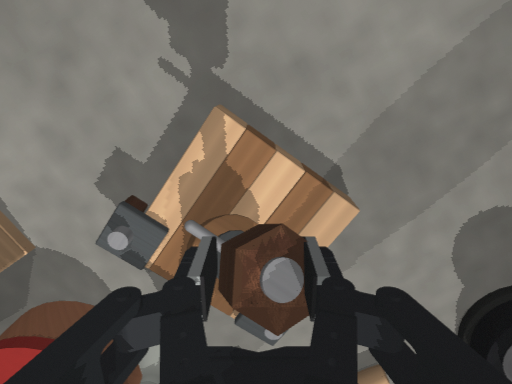

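View pics/s13.png

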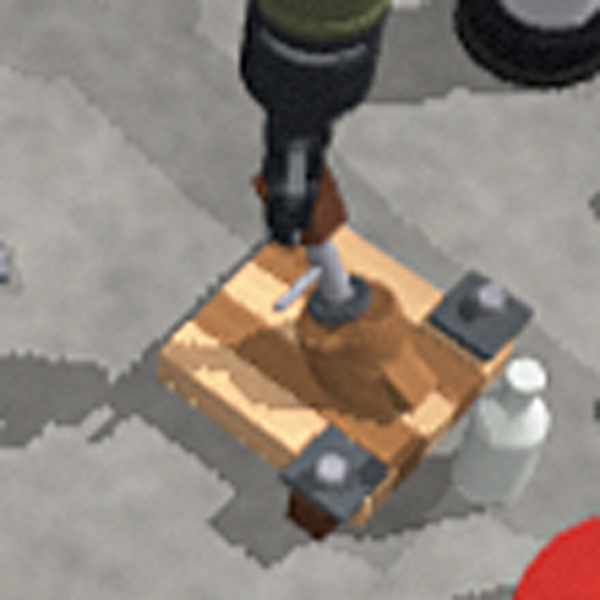

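>>> {"fn": "arm_command", "kwargs": {
  "plan": [
    [[-0.02,0,-0.01],-8,200],
    [[0,0,0],0,200]
  ]
}}

```text
time: 16.3
ee_pos: [0.5369, 0.1746, 0.1551]
tcp_rot: [-2.081, 1.555, -0.888]
force: [-5.5, -15.7, 37.7]
grip_width: 0.508
```

```bash
python3 pic.py 14; python3 bar.py 92 -75 -80 -85 -90 -95;python3 -c "
from h import *
tgt(92,38)"
```

```text
-75.0 scene crop [294. 309.] wrist [179. 232.]
-80.0 scene crop [289. 309.] wrist [182. 226.]
-85.0 scene crop [284. 308.] wrist [185. 221.]
-90.0 scene crop [279. 307.] wrist [189. 217.]
-95.0 scene crop [275. 305.] wrist [193. 212.]
t 16.5 pos [0.5369 0.1745 0.1551] shift cm [0.53 0.85 0.51] y az 158.36 q7 99.7 F [ -6.5 -15.7  38.3] M [-5.   -2.36 -1.84] w 0.51 x [ 0.01  -0.012 -1.   ]
turn 9.58
```

View pics/w14.png

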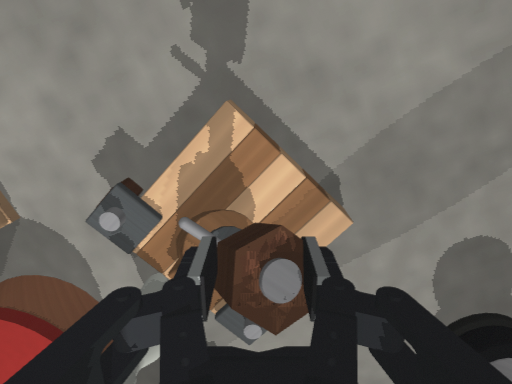

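View pics/s14.png

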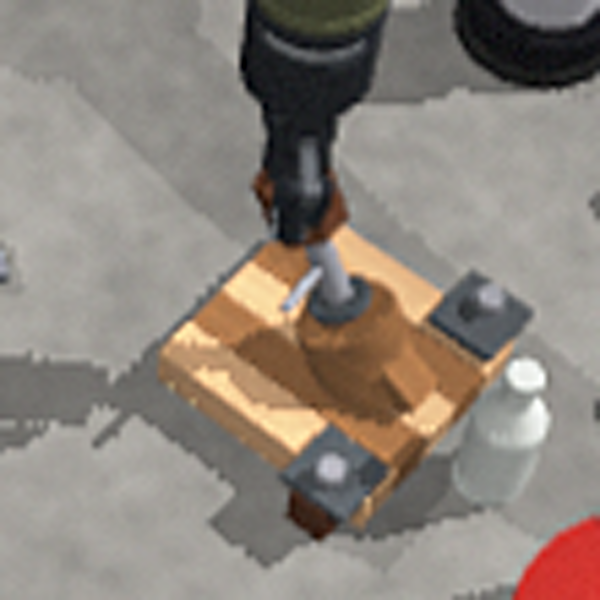

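>>> {"fn": "arm_command", "kwargs": {
  "plan": [
    [[0,0,0],10,200],
    [[0.02,0,0.01],10,200],
    [[0.03,0,0.01],10,200],
    [[0.03,0,0.01],10,200],
    [[0.03,0,0.01],10,200]
  ]
}}

```text
time: 17.12
ee_pos: [0.5306, 0.1865, 0.1503]
tcp_rot: [1.348, 1.566, 1.679]
force: [-5.6, 5.9, 10.2]
grip_width: 0.507
```

>>> {"fn": "arm_command", "kwargs": {
  "plan": [
    [[0.03,0,0.01],10,200],
    [[0.02,0,0.01],10,200],
    [[0.02,0,0.01],6,200],
    [[0,0,0],0,200]
  ]
}}

```text
time: 17.62
ee_pos: [0.5296, 0.1924, 0.1528]
tcp_rot: [1.581, 1.559, 1.471]
force: [-16.9, 2.7, 34.7]
grip_width: 0.506
```

```bash
python3 -c "
from h import *
tgt(157,-28)"; python3 pic.py 15; python3 bar.py 155  -135 -140 -145 -150 -155
```

```text
t 17.625 pos [0.5296 0.1924 0.1528] shift cm [ 0.46 -0.94  0.32] y az 83.69 q7 43.0 F [-16.9   2.7  34.7] M [4.86 3.24 1.87] w 0.506 x [ 0.001  0.012 -1.   ]
turn -6.28
-135.0 scene crop [257. 286.] wrist [213. 241.]
-140.0 scene crop [257. 282.] wrist [214. 236.]
-145.0 scene crop [257. 278.] wrist [217. 231.]
-150.0 scene crop [258. 274.] wrist [219. 226.]
-155.0 scene crop [259. 270.] wrist [222. 222.]
```

View pics/w15.png

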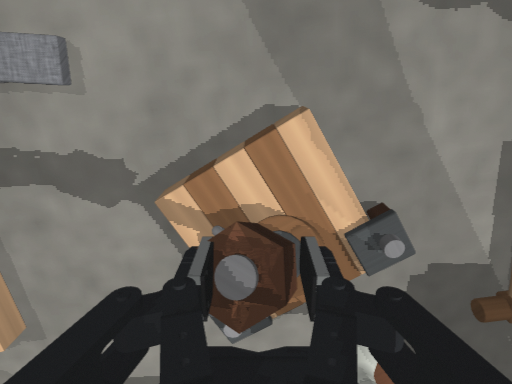

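View pics/s15.png

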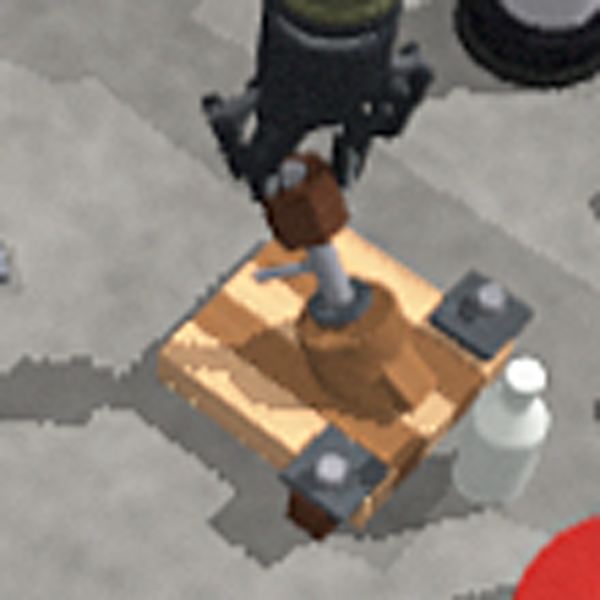

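>>> {"fn": "arm_command", "kwargs": {
  "plan": [
    [[0,0,0],0,30],
    [[0,0,0],0,30],
    [[0,0,0],-10,30]
  ]
}}

```text
time: 18.2
ee_pos: [0.5325, 0.1826, 0.1481]
tcp_rot: [-2.193, 1.57, -2.139]
force: [-0.3, 0.6, 0.3]
grip_width: 0.883
```

```bash
python3 -c "
from h import *
tgt(157,32)"
```

```text
t 18.2 pos [0.5325 0.1826 0.1481] shift cm [ 0.    0.02 -0.08] y az 93.14 q7 50.0 F [-0.3  0.6  0.3] M [-0.03 -0.    0.02] w 0.883 x [-0. -0. -1.]
turn -49.98
```

>>> {"fn": "arm_command", "kwargs": {
  "plan": [
    [[0,0,-0.1],-10,30],
    [[0,0,0],-10,30],
    [[0,0,0],-10,30],
    [[0,0,0],-10,30],
    [[0,0,0],-10,60]
  ]
}}

```text
time: 18.82
ee_pos: [0.5315, 0.1824, 0.1479]
tcp_rot: [2.12, 1.57, 3.048]
force: [-0.2, 0.9, 1.4]
grip_width: 0.76
```

>>> {"fn": "arm_command", "kwargs": {
  "plan": [
    [[0,0,0],0,200],
    [[0,0,0],0,200],
    [[0,0,0],0,200],
    [[0.03,0,0.01],10,200],
    [[0.03,0,0.01],10,200]
  ]
}}

```text
time: 19.45
ee_pos: [0.5312, 0.1841, 0.1496]
tcp_rot: [0.461, 1.569, 1.028]
force: [-2.2, 1.2, 8.9]
grip_width: 0.523
```

>>> {"fn": "arm_command", "kwargs": {
  "plan": [
    [[0.03,0,0.01],10,200],
    [[0.03,0,0.01],10,200],
    [[0.03,0,0.01],10,200],
    [[0.03,0,0.01],10,200],
    [[0,0,0],2,200]
  ]
}}

```text
time: 20.08
ee_pos: [0.53, 0.1923, 0.1502]
tcp_rot: [1.517, 1.559, 1.365]
force: [-13.6, 5.3, 25.1]
grip_width: 0.507
```

```bash
python3 -c "
from h import *
tgt(217,-28)"; python3 pic.py 16; python3 bar.py 215  -190 -200 -205 -210 -215
```

```text
t 20.075 pos [0.53   0.1923 0.1502] shift cm [ 0.34 -0.88  0.38] y az 81.28 q7 40.9 F [-13.6   5.3  25.1] M [4.95 2.44 2.16] w 0.507 x [ 0.003  0.012 -1.   ]
turn -8.7
-190.0 scene crop [282. 246.] wrist [251. 201.]
-200.0 scene crop [291. 239.] wrist [261. 198.]
-205.0 scene crop [296. 237.] wrist [266. 197.]
-210.0 scene crop [302. 234.] wrist [272. 197.]
-215.0 scene crop [307. 231.] wrist [277. 197.]
```

View pics/w16.png

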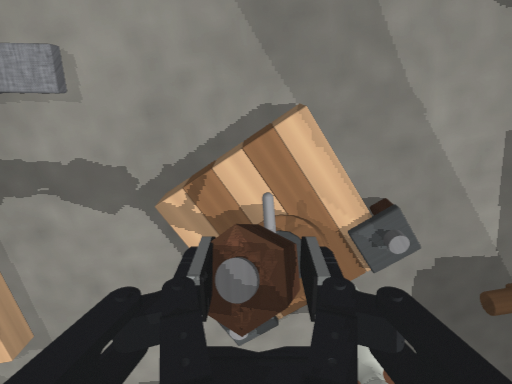

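View pics/s16.png

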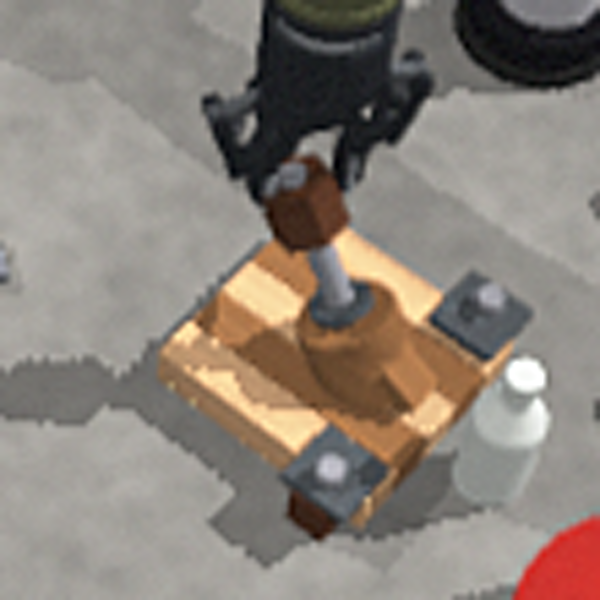

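>>> {"fn": "arm_command", "kwargs": {
  "plan": [
    [[0,0,0],0,30],
    [[0,0,0],0,30],
    [[0,0,0],-10,30]
  ]
}}

```text
time: 20.65
ee_pos: [0.5322, 0.1827, 0.1465]
tcp_rot: [-1.068, 1.57, -1.051]
force: [-0.8, -0.3, -0.4]
grip_width: 0.882
```

```bash
python3 -c "
from h import *
tgt(217,33)"
```

```text
t 20.65 pos [0.5322 0.1827 0.1465] shift cm [-0.02  0.04  0.02] y az 90.98 q7 48.0 F [-0.8 -0.3 -0.4] M [ 0.02 -0.03 -0.03] w 0.882 x [ 0.    -0.001 -1.   ]
turn -53.08
```

>>> {"fn": "arm_command", "kwargs": {
  "plan": [
    [[0,0,0],-10.6,30],
    [[0,0,0],-10.6,30],
    [[0,0,0],-10.6,30],
    [[0,0,0],-10.6,30],
    [[0,0,0],-10.6,60]
  ]
}}

```text
time: 21.28
ee_pos: [0.5322, 0.1825, 0.1463]
tcp_rot: [2.425, 1.57, -2.915]
force: [0.1, -0.1, 0.3]
grip_width: 0.771
```

>>> {"fn": "arm_command", "kwargs": {
  "plan": [
    [[0,0,0],0,200],
    [[0,0,0],0,200],
    [[0,0,0],0,200],
    [[0.03,0,0.01],10,200],
    [[0.03,0,0.01],10,200]
  ]
}}

```text
time: 21.9
ee_pos: [0.532, 0.1839, 0.1478]
tcp_rot: [0.121, 1.569, 0.703]
force: [-4.6, -2.5, 11.2]
grip_width: 0.52
```

>>> {"fn": "arm_command", "kwargs": {
  "plan": [
    [[0.03,0,0.01],10,200],
    [[0.03,0,0.01],10,200],
    [[0.03,0,0.01],10,200],
    [[0.03,0,0.01],9,200]
  ]
}}

```text
time: 22.4
ee_pos: [0.5303, 0.1926, 0.1477]
tcp_rot: [1.537, 1.558, 1.45]
force: [-14.0, 9.6, 26.5]
grip_width: 0.509
```

```bash
python3 -c "
from h import *
tgt(272,-24)"; python3 pic.py 17; python3 bar.py 270  -250 -255 -260 -265 -270
```

```text
t 22.4 pos [0.5303 0.1926 0.1477] shift cm [ 0.23 -0.89  0.37] y az 85.02 q7 43.1 F [-14.    9.6  26.5] M [6.46 2.61 2.6 ] w 0.509 x [ 0.002  0.013 -1.   ]
turn -8.6
-250.0 scene crop [348. 224.] wrist [313. 215.]
-255.0 scene crop [353. 224.] wrist [317. 219.]
-260.0 scene crop [358. 224.] wrist [321. 223.]
-265.0 scene crop [363. 225.] wrist [324. 228.]
-270.0 scene crop [368. 226.] wrist [327. 233.]
```

View pics/w17.png

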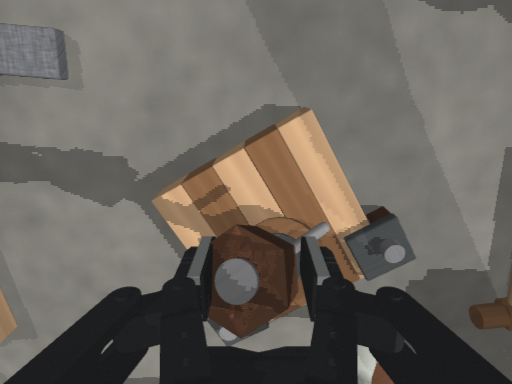

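View pics/s17.png

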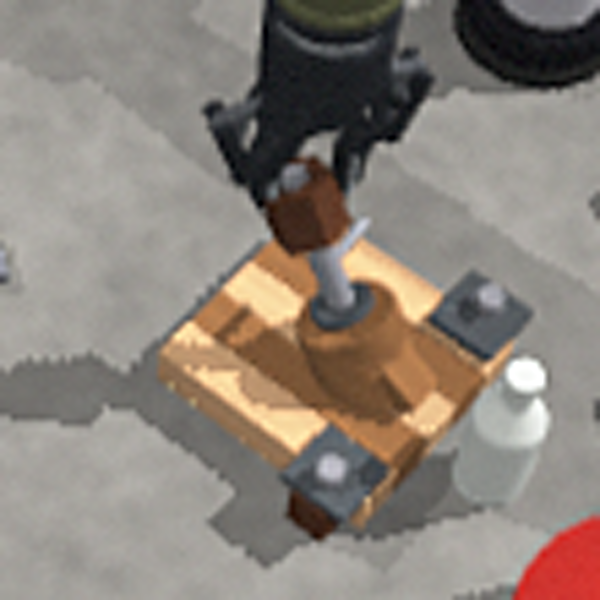

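>>> {"fn": "arm_command", "kwargs": {
  "plan": [
    [[0,0,0],-10,200],
    [[-0.02,0,-0.01],-10,200],
    [[-0.03,0,-0.01],-10,200],
    [[-0.03,0,-0.01],-10,200],
    [[-0.03,0,-0.01],-10,200]
  ]
}}

```text
time: 23.22
ee_pos: [0.5352, 0.1765, 0.148]
tcp_rot: [-1.943, 1.56, -1.171]
force: [2.3, -12.4, 23.7]
grip_width: 0.505
```

>>> {"fn": "arm_command", "kwargs": {
  "plan": [
    [[-0.03,0,-0.01],-10,200],
    [[-0.03,0,-0.01],-9,200]
  ]
}}

```text
time: 23.48
ee_pos: [0.537, 0.1735, 0.151]
tcp_rot: [-2.152, 1.554, -1.052]
force: [-7.0, -17.6, 43.9]
grip_width: 0.504
```

>>> {"fn": "arm_command", "kwargs": {
  "plan": [
    [[0,0,0],0,30],
    [[0,0,0],0,30],
    [[0,0,0],10,30]
  ]
}}

```text
time: 23.85
ee_pos: [0.5317, 0.183, 0.1461]
tcp_rot: [1.772, 1.57, 2.705]
force: [-0.3, 0.9, -0.5]
grip_width: 0.882
```

```bash
python3 -c "
from h import *
tgt(213,-25)"; python3 pic.py 18; python3 bar.py 213  -190 -195 -200 -205 -210 -215
```

```text
t 23.85 pos [0.5317 0.183  0.1461] shift cm [-0.07 -0.05  0.05] y az 143.47 q7 86.5 F [-0.3  0.9 -0.5] M [-0.03 -0.01  0.04] w 0.882 x [-0.001  0.    -1.   ]
turn 50.76
-190.0 scene crop [282. 246.] wrist [270. 209.]
-195.0 scene crop [287. 243.] wrist [274. 213.]
-200.0 scene crop [291. 239.] wrist [278. 217.]
-205.0 scene crop [296. 236.] wrist [282. 221.]
-210.0 scene crop [302. 234.] wrist [285. 225.]
-215.0 scene crop [307. 231.] wrist [288. 230.]
```

View pics/w18.png

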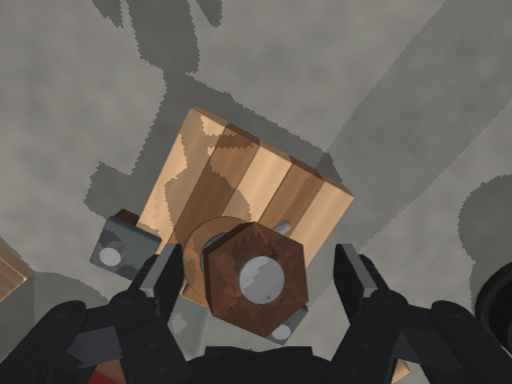

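View pics/s18.png

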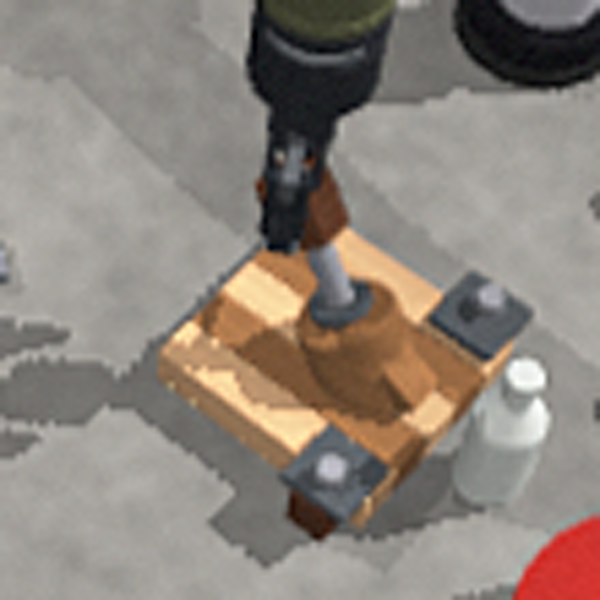

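>>> {"fn": "arm_command", "kwargs": {
  "plan": [
    [[-0.1,0,0],10.4,30],
    [[0,0,0],10.4,30],
    [[0,0,0],10.4,30],
    [[0,0,0],10.4,30],
    [[0,0,0],10.4,60]
  ]
}}

```text
time: 24.68
ee_pos: [0.5317, 0.1831, 0.1475]
tcp_rot: [2.778, 1.57, 2.806]
force: [-0.7, 0.6, 0.8]
grip_width: 0.767
```

>>> {"fn": "arm_command", "kwargs": {
  "plan": [
    [[0,0,0],0,200],
    [[0,0,0],0,200],
    [[0,0,0],0,200],
    [[-0.02,0,-0.01],-10,200],
    [[-0.03,0,-0.01],-10,200]
  ]
}}

```text
time: 25.3
ee_pos: [0.5328, 0.1816, 0.1495]
tcp_rot: [-1.009, 1.568, -0.62]
force: [3.1, -3.6, 6.3]
grip_width: 0.521
```

>>> {"fn": "arm_command", "kwargs": {
  "plan": [
    [[-0.03,0,-0.01],-10,200],
    [[0,0,0],-3,200]
  ]
}}

```text
time: 25.55
ee_pos: [0.5338, 0.1799, 0.1487]
tcp_rot: [-1.421, 1.567, -0.811]
force: [2.4, -3.1, -1.4]
grip_width: 0.514
```

```bash
python3 -c "
from h import *
tgt(183,5)"; python3 pic.py 19; python3 bar.py 183  -165 -170 -175 -180 -185
```

```text
t 25.55 pos [0.5338 0.1799 0.1487] shift cm [0.12 0.35 0.03] y az 124.96 q7 72.3 F [ 2.4 -3.1 -1.4] M [-1.98 -1.88 -1.2 ] w 0.514 x [ 0.003 -0.003 -1.   ]
turn 5.92
-165.0 scene crop [264. 264.] wrist [248. 201.]
-170.0 scene crop [267. 260.] wrist [254. 201.]
-175.0 scene crop [270. 256.] wrist [259. 201.]
-180.0 scene crop [273. 252.] wrist [264. 202.]
-185.0 scene crop [277. 248.] wrist [270. 203.]
```

View pics/w19.png

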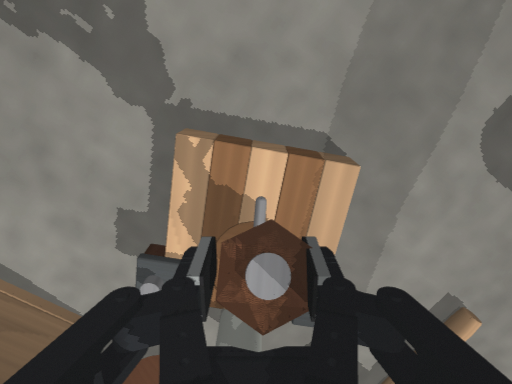

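View pics/s19.png

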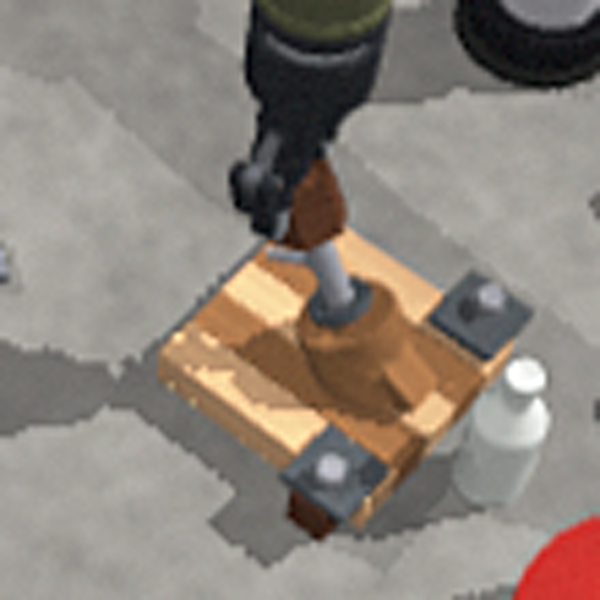

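>>> {"fn": "arm_command", "kwargs": {
  "plan": [
    [[0,0,0],10,200],
    [[0.02,0,0.01],10,200],
    [[0.03,0,0.01],10,200],
    [[0.03,0,0.01],10,200],
    [[0.01,0,0],4,200]
  ]
}}

```text
time: 26.38
ee_pos: [0.5285, 0.1933, 0.1505]
tcp_rot: [1.72, 1.558, 1.575]
force: [-12.9, 2.6, 28.2]
grip_width: 0.506
```

>>> {"fn": "arm_command", "kwargs": {
  "plan": [
    [[0,0,0],0,30],
    [[0,0,0],0,30],
    [[0,0,0],-10,30]
  ]
}}

```text
time: 26.75
ee_pos: [0.5314, 0.1839, 0.1474]
tcp_rot: [2.151, 1.57, 2.173]
force: [0.0, 0.1, 0.5]
grip_width: 0.883
```

```bash
python3 -c "
from h import *
tgt(216,32)"; python3 pic.py 20; python3 bar.py 213  -190 -195 -200 -205 -210 -215
```

```text
t 26.75 pos [0.5314 0.1839 0.1474] shift cm [ 0.07 -0.08  0.11] y az 91.22 q7 47.2 F [0.  0.1 0.5] M [-0.04  0.01  0.01] w 0.883 x [-0.001  0.001 -1.   ]
turn -51.9
-190.0 scene crop [282. 246.] wrist [266. 200.]
-195.0 scene crop [287. 243.] wrist [271. 199.]
-200.0 scene crop [291. 239.] wrist [276. 198.]
-205.0 scene crop [296. 236.] wrist [282. 198.]
-210.0 scene crop [302. 234.] wrist [287. 199.]
-215.0 scene crop [307. 231.] wrist [293. 200.]
```

View pics/w20.png

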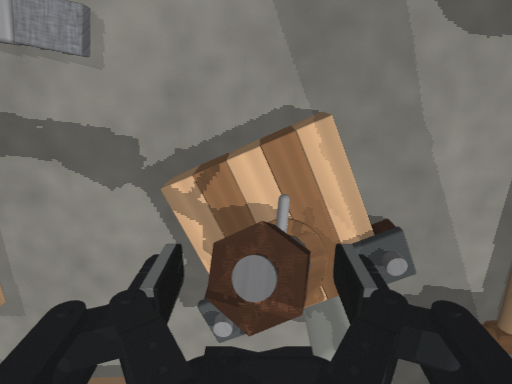

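>>> {"fn": "arm_command", "kwargs": {
  "plan": [
    [[0.1,-0.1,0.1],-10.4,30],
    [[0,0,0],-10.4,30],
    [[0,0,0],-10.4,30],
    [[0,0,0],-10.4,30],
    [[0,0,0],-10.4,60]
  ]
}}

```text
time: 27.58
ee_pos: [0.5327, 0.1821, 0.1465]
tcp_rot: [1.617, 1.57, 2.543]
force: [-0.7, -0.5, -0.2]
grip_width: 0.765
```

>>> {"fn": "arm_command", "kwargs": {
  "plan": [
    [[0,0,0],0,200],
    [[0,0,0],0,200],
    [[0,0,0],0,200],
    [[0.03,0,0.01],10,200],
    [[0.03,0,0.01],10,200]
  ]
}}

```text
time: 28.2
ee_pos: [0.5322, 0.1838, 0.1477]
tcp_rot: [0.749, 1.569, 1.314]
force: [-4.8, -0.8, 10.4]
grip_width: 0.516
```

>>> {"fn": "arm_command", "kwargs": {
  "plan": [
    [[0.03,0,0.01],10,200],
    [[0.03,0,0.01],10,200],
    [[0.03,0,0.01],10,200],
    [[0.03,0,0.01],10,200],
    [[0,0,0],2,200]
  ]
}}

```text
time: 28.82
ee_pos: [0.5309, 0.1938, 0.1486]
tcp_rot: [1.543, 1.556, 1.392]
force: [-14.5, 7.7, 25.1]
grip_width: 0.51
```

>>> {"fn": "arm_command", "kwargs": {
  "plan": [
    [[0,0,0],0,30],
    [[0,0,0],0,30],
    [[0,0,0],-10,30]
  ]
}}

```text
time: 29.2
ee_pos: [0.5338, 0.1821, 0.1447]
tcp_rot: [-0.568, 1.57, -0.551]
force: [0.2, -0.9, -0.1]
grip_width: 0.879
```

```bash
python3 -c "
from h import *
tgt(276,32)"; python3 pic.py 21; python3 bar.py 275  -255 -260 -265 -270 -275
```

```text
t 29.2 pos [0.5338 0.1821 0.1447] shift cm [-0.05  0.14 -0.05] y az 90.94 q7 46.7 F [ 0.2 -0.9 -0.1] M [-0.04 -0.03 -0.08] w 0.879 x [ 0.001 -0.    -1.   ]
turn -52.18
-255.0 scene crop [353. 224.] wrist [335. 223.]
-260.0 scene crop [358. 224.] wrist [338. 228.]
-265.0 scene crop [363. 225.] wrist [341. 233.]
-270.0 scene crop [368. 226.] wrist [344. 238.]
-275.0 scene crop [372. 227.] wrist [346. 244.]
```

View pics/w21.png

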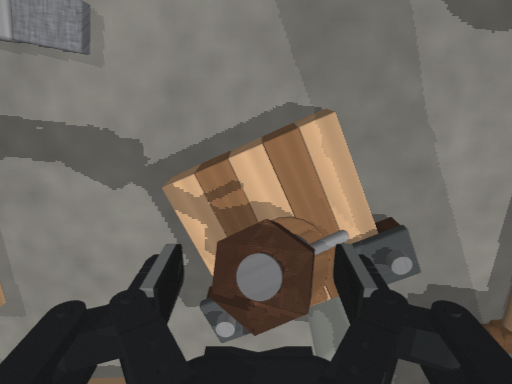

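View pics/s21.png

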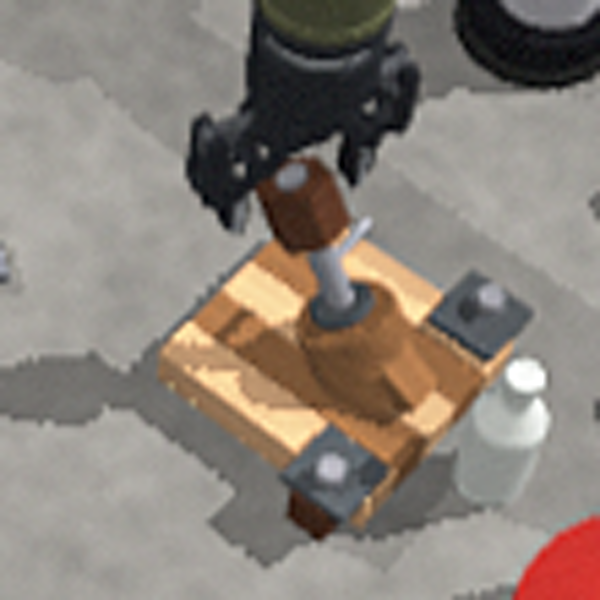

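>>> {"fn": "arm_command", "kwargs": {
  "plan": [
    [[0,0.1,-0.1],-10.4,30],
    [[0,0,0],-10.4,30],
    [[0,0,0],-10.4,30],
    [[0,0,0],-10.4,30],
    [[0,0,0],-10.4,60]
  ]
}}

```text
time: 30.02
ee_pos: [0.5325, 0.1829, 0.1447]
tcp_rot: [2.717, 1.571, -2.642]
force: [0.3, 0.1, -1.0]
grip_width: 0.766
```

>>> {"fn": "arm_command", "kwargs": {
  "plan": [
    [[0,0,0],0,200],
    [[0,0,0],0,200],
    [[0,0,0],0,200],
    [[0.03,0,0.01],10,200],
    [[0.03,0,0.01],10,200]
  ]
}}

```text
time: 30.65
ee_pos: [0.5327, 0.1843, 0.1458]
tcp_rot: [0.091, 1.569, 0.654]
force: [-4.9, -0.7, 11.9]
grip_width: 0.516
```

>>> {"fn": "arm_command", "kwargs": {
  "plan": [
    [[0.03,0,0.01],10,200],
    [[0.03,0,0.01],10,200],
    [[0.03,0,0.01],10,200],
    [[0.03,0,0.01],10,200],
    [[0,0,0],2,200]
  ]
}}

```text
time: 31.28
ee_pos: [0.5311, 0.194, 0.1468]
tcp_rot: [1.466, 1.556, 1.312]
force: [-12.8, 6.8, 23.8]
grip_width: 0.51
```

>>> {"fn": "arm_command", "kwargs": {
  "plan": [
    [[0,0,0],0,30],
    [[0,0,0],0,30],
    [[0,0,0],-10,30]
  ]
}}

```text
time: 31.65
ee_pos: [0.5332, 0.1833, 0.1428]
tcp_rot: [-0.685, 1.57, -0.669]
force: [-0.2, -0.3, -0.1]
grip_width: 0.878
```

```bash
python3 -c "
from h import *
tgt(336,32)"; python3 pic.py 22; python3 bar.py 335  -310 -315 -320 -325 -330 -335 -340
```

```text
t 31.65 pos [0.5332 0.1833 0.1428] shift cm [-0.09  0.05  0.07] y az 90.91 q7 46.1 F [-0.2 -0.3 -0.1] M [-0.02 -0.    0.05] w 0.878 x [ 0. -0. -1.]
turn -52.21
-310.0 scene crop [393. 247.] wrist [346. 289.]
-315.0 scene crop [394. 250.] wrist [344. 294.]
-320.0 scene crop [395. 254.] wrist [341. 300.]
-325.0 scene crop [394. 257.] wrist [338. 305.]
-330.0 scene crop [394. 261.] wrist [335. 310.]
-335.0 scene crop [393. 265.] wrist [331. 315.]
-340.0 scene crop [391. 269.] wrist [326. 319.]
```

View pics/w22.png

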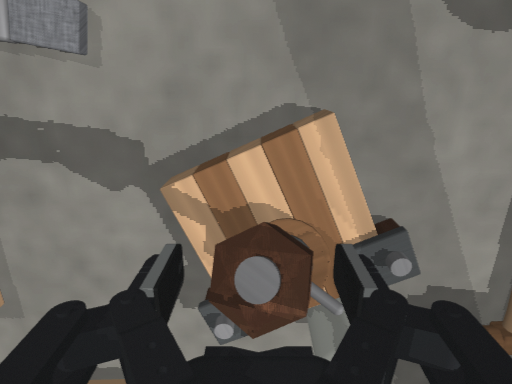

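View pics/s22.png

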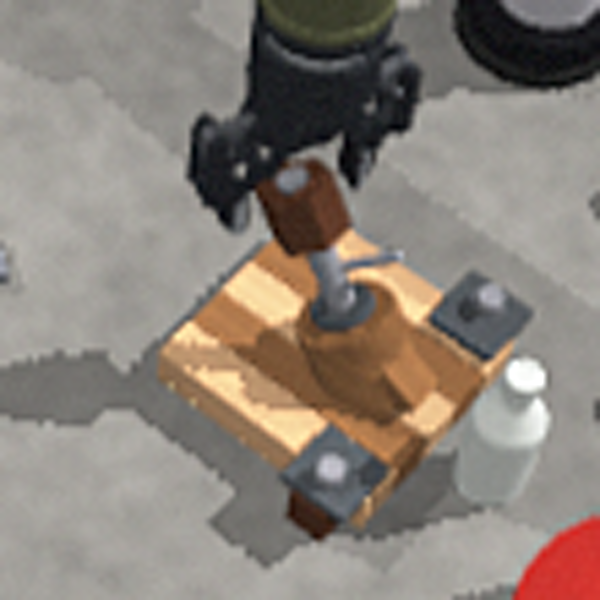

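>>> {"fn": "arm_command", "kwargs": {
  "plan": [
    [[-0.1,0.1,0],-10.4,30],
    [[0,0,0],-10.4,30],
    [[0,0,0],-10.4,30],
    [[0,0,0],-10.4,30],
    [[0,0,0],-10.4,60]
  ]
}}

```text
time: 32.48
ee_pos: [0.5329, 0.1842, 0.1438]
tcp_rot: [2.614, 1.57, -2.745]
force: [0.3, 0.7, 0.0]
grip_width: 0.766
```

>>> {"fn": "arm_command", "kwargs": {
  "plan": [
    [[0,0,0],0,200],
    [[0,0,0],0,200],
    [[0,0,0],0,200],
    [[0.03,0,0.01],10,200],
    [[0.03,0,0.01],7,200]
  ]
}}

```text
time: 33.1
ee_pos: [0.5335, 0.1853, 0.1453]
tcp_rot: [-0.227, 1.568, 0.39]
force: [-2.8, -0.0, 9.4]
grip_width: 0.526
```

```bash
python3 -c "
from h import *
tgt(350,20)"; python3 pic.py 23; python3 bar.py 350  -330 -335 -340 -345 -350 -355
```

```text
t 33.1 pos [0.5335 0.1853 0.1453] shift cm [ 0.19 -0.16 -0.03] y az 125.35 q7 71.2 F [-2.8 -0.   9.4] M [0.98 0.67 0.7 ] w 0.526 x [ 0.003  0.001 -1.   ]
turn -6.84
-330.0 scene crop [394. 262.] wrist [271. 329.]
-335.0 scene crop [393. 266.] wrist [266. 331.]
-340.0 scene crop [391. 270.] wrist [260. 333.]
-345.0 scene crop [389. 274.] wrist [254. 334.]
-350.0 scene crop [386. 278.] wrist [249. 334.]
-355.0 scene crop [383. 282.] wrist [243. 334.]
```

View pics/s23.png

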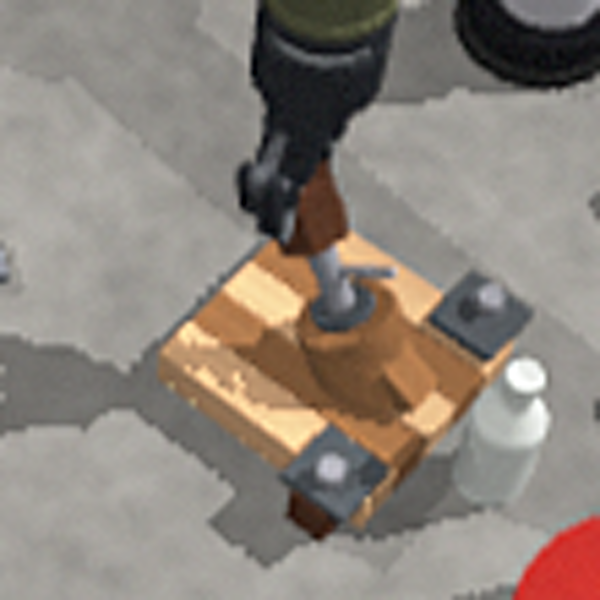

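View pics/w23.png

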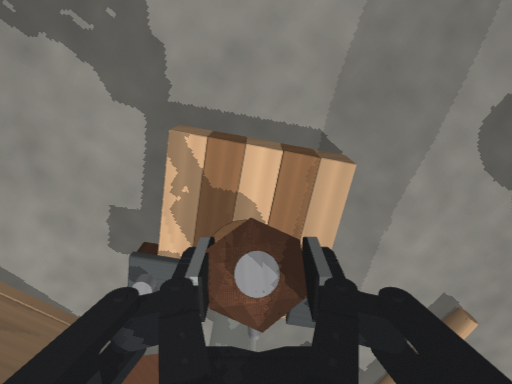

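>>> {"fn": "arm_command", "kwargs": {
  "plan": [
    [[0.01,0,0],5,200]
  ]
}}

```text
time: 33.42
ee_pos: [0.5336, 0.1856, 0.145]
tcp_rot: [0.044, 1.568, 0.576]
force: [-4.5, -1.2, 13.5]
grip_width: 0.521
```

```bash
python3 -c "
from h import *
tgt(355,10)"
```

```text
t 33.425 pos [0.5336 0.1856 0.145 ] shift cm [ 0.17 -0.17 -0.03] y az 120.49 q7 67.5 F [-4.5 -1.2 13.5] M [0.64 0.95 0.66] w 0.521 x [ 0.003  0.002 -1.   ]
turn -2.9
```

>>> {"fn": "arm_command", "kwargs": {
  "plan": [
    [[0.01,0,0],5,200]
  ]
}}

```text
time: 33.55
ee_pos: [0.5338, 0.186, 0.1446]
tcp_rot: [0.246, 1.567, 0.691]
force: [-0.1, -1.6, 1.1]
grip_width: 0.514
```

```bash
python3 -c "
from h import *
tgt(355,10)";  python3 pic.py 24; python3 bar.py 355  -335 -340 -345 -350 -355
```

```text
t 33.55 pos [0.5338 0.186  0.1446] shift cm [ 0.12 -0.21 -0.05] y az 115.47 q7 63.7 F [-0.1 -1.6  1.1] M [ 0.27 -0.16  0.51] w 0.514 x [ 0.003  0.002 -1.   ]
turn -7.91
-335.0 scene crop [393. 266.] wrist [283. 329.]
-340.0 scene crop [391. 270.] wrist [277. 331.]
-345.0 scene crop [389. 274.] wrist [272. 333.]
-350.0 scene crop [387. 278.] wrist [266. 334.]
-355.0 scene crop [383. 282.] wrist [260. 335.]
```

View pics/s24.png

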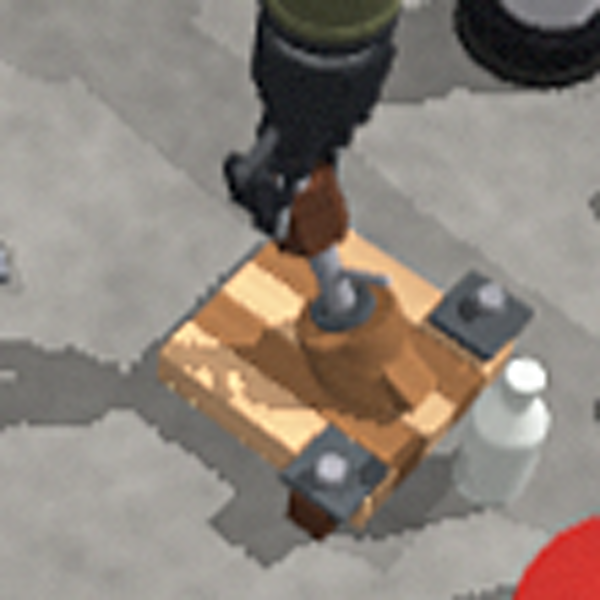

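View pics/w24.png

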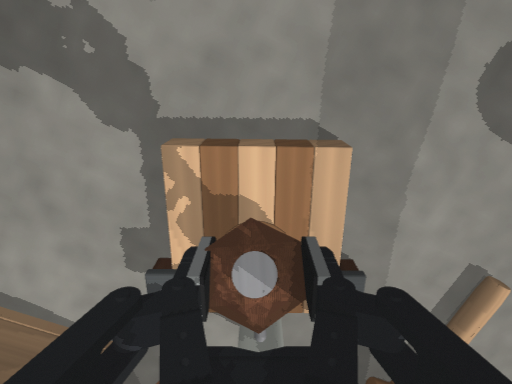

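>>> {"fn": "arm_command", "kwargs": {
  "plan": [
    [[0.01,0,0],5,200]
  ]
}}

```text
time: 33.88
ee_pos: [0.5341, 0.1867, 0.144]
tcp_rot: [0.293, 1.566, 0.661]
force: [1.9, 2.5, 2.4]
grip_width: 0.51
```

```bash
python3 -c "
from h import *
tgt(360,0)"
```

```text
t 33.875 pos [0.5341 0.1867 0.144 ] shift cm [ 0.08 -0.26 -0.08] y az 111.06 q7 60.3 F [1.9 2.5 2.4] M [ 0.9  -0.59  2.66] w 0.51 x [ 0.004  0.003 -1.   ]
turn -3.64
```

>>> {"fn": "arm_command", "kwargs": {
  "plan": [
    [[0.01,0,0],5,200]
  ]
}}

```text
time: 34.0
ee_pos: [0.5341, 0.1887, 0.144]
tcp_rot: [0.41, 1.564, 0.699]
force: [-0.2, 5.0, 3.9]
grip_width: 0.516
```

```bash
python3 -c "
from h import *
tgt(360,0)";  python3 pic.py 25; python3 bar.py 360  -345 -350 -355 -360 -365
```

```text
t 34.0 pos [0.5341 0.1887 0.144 ] shift cm [ 0.08 -0.46 -0.12] y az 106.55 q7 56.8 F [-0.2  5.   3.9] M [ 1.22 -0.44  4.83] w 0.516 x [ 0.005  0.005 -1.   ]
turn -8.15
-345.0 scene crop [389. 274.] wrist [284. 329.]
-350.0 scene crop [387. 278.] wrist [279. 331.]
-355.0 scene crop [383. 282.] wrist [273. 332.]
-360.0 scene crop [380. 286.] wrist [267. 333.]
-365.0 scene crop [376. 290.] wrist [261. 334.]
```

View pics/s25.png

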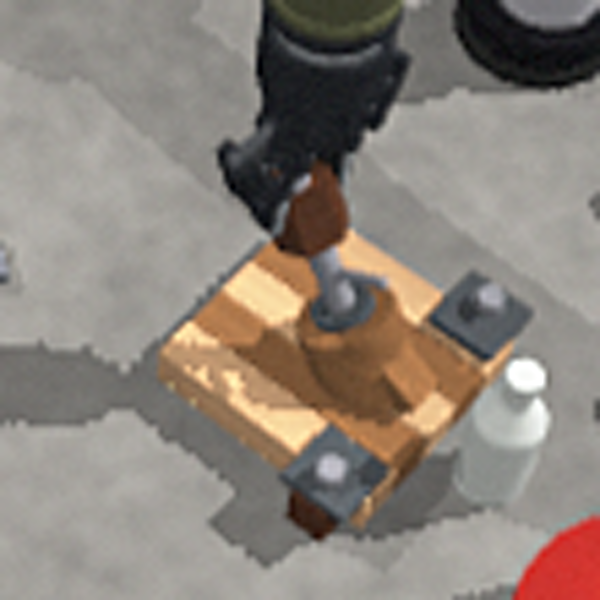

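View pics/w25.png

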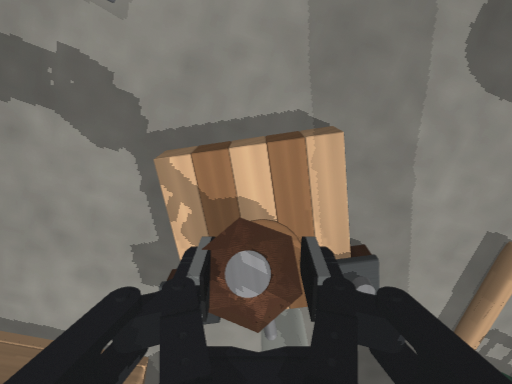

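The wrist moment about vertical jumped from 0.5 to 4.8 N m over the last 10° and the bar stopped near −354°, so the collar is on the boss. Next I'll release and lift.

>>> {"fn": "arm_command", "kwargs": {
  "plan": [
    [[0,0,0],0,20],
    [[0,0,0],0,0],
    [[0,0,0],0,0],
    [[0,0,0],0,0]
  ]
}}

```text
time: 34.7
ee_pos: [0.5328, 0.1839, 0.1429]
tcp_rot: [-3.05, 1.57, -2.775]
force: [-0.2, -1.0, -0.0]
grip_width: 1.001
```

```bash
python3 -c "
from h import *
tgt(360,0)";  python3 pic.py 26; python3 bar.py 360  -345 -350 -355 -360 -365
```

```text
t 34.7 pos [0.5328 0.1839 0.1429] shift cm [-0.03 -0.04  0.14] y az 105.72 q7 56.5 F [-0.2 -1.  -0. ] M [-0.01  0.02  0.06] w 1.001 x [-0.001 -0.    -1.   ]
turn -8.98
-345.0 scene crop [389. 274.] wrist [292. 333.]
-350.0 scene crop [387. 278.] wrist [286. 335.]
-355.0 scene crop [383. 282.] wrist [281. 336.]
-360.0 scene crop [380. 286.] wrist [275. 337.]
-365.0 scene crop [376. 290.] wrist [269. 338.]
```

View pics/w26.png

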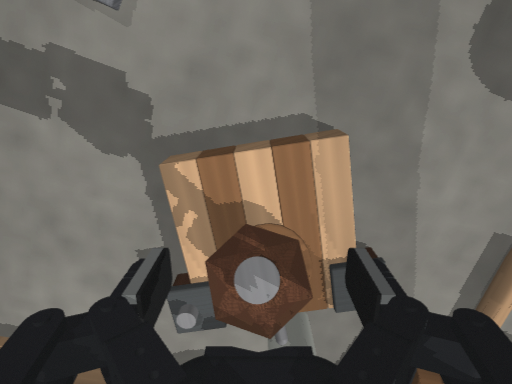

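View pics/s26.png

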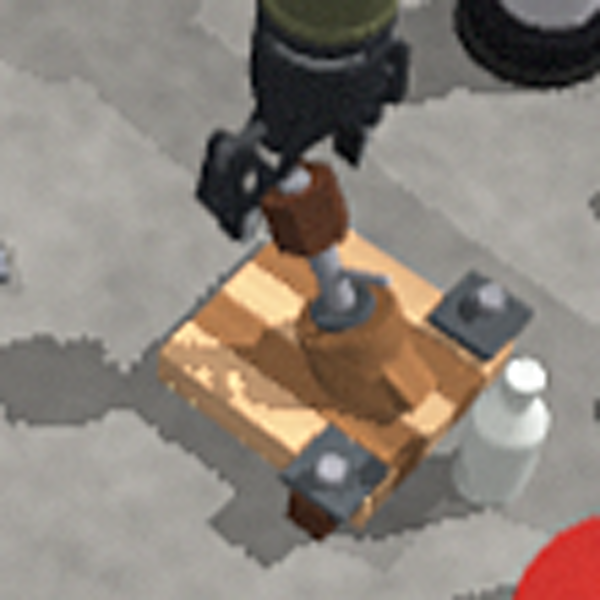

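Everything looks seated. The bar reads about −351 to −355°, though, so I'll grip once more and re-check it against the stop.

>>> {"fn": "arm_command", "kwargs": {
  "plan": [
    [[0,0,0.1],-8,30],
    [[0,0,0],-5,80],
    [[0,0,0],0,200],
    [[0,0,0],0,200],
    [[0,0,0],0,200]
  ],
  "newtons": 60
}}

```text
time: 35.52
ee_pos: [0.5342, 0.1843, 0.1435]
tcp_rot: [-1.507, 1.57, -1.004]
force: [-0.6, -2.2, 5.1]
grip_width: 0.507
```

```bash
python3 -c "
from h import *
tgt(360,4)"; python3 pic.py 27
```

```text
t 35.525 pos [0.5342 0.1843 0.1435] shift cm [ 0.03 -0.04 -0.01] y az 118.8 q7 66.2 F [-0.6 -2.2  5.1] M [-0.63 -0.04  0.12] w 0.507 x [ 0.001 -0.001 -1.   ]
turn 0.64
```

>>> {"fn": "arm_command", "kwargs": {
  "plan": [
    [[0,0,0],3,200],
    [[0,0,0],0,200]
  ]
}}

```text
time: 35.88
ee_pos: [0.5342, 0.1856, 0.1435]
tcp_rot: [-0.253, 1.569, 0.203]
force: [-0.8, -0.8, 5.5]
grip_width: 0.51
```

```bash
python3 -c "
from h import *
tgt(360,4)"
```

```text
t 35.875 pos [0.5342 0.1856 0.1435] shift cm [ 0.03 -0.16 -0.07] y az 116.14 q7 64.1 F [-0.8 -0.8  5.5] M [-0.33 -0.34  1.46] w 0.51 x [ 0.002  0.    -1.   ]
turn -2.03
```

>>> {"fn": "arm_command", "kwargs": {
  "plan": [
    [[0,0,0],3,200],
    [[0,0,0],0,200]
  ]
}}

```text
time: 36.12
ee_pos: [0.5343, 0.1867, 0.1436]
tcp_rot: [0.209, 1.568, 0.617]
force: [1.0, 0.8, 5.1]
grip_width: 0.507
```

```bash
python3 -c "
from h import *
tgt(360,4)"; python3 pic.py 28
```

```text
t 36.125 pos [0.5343 0.1867 0.1436] shift cm [ 0.04 -0.25 -0.12] y az 113.36 q7 62.0 F [1.  0.8 5.1] M [ 0.13 -0.57  2.84] w 0.507 x [ 0.002  0.002 -1.   ]
turn -4.81
```

View pics/w28.png

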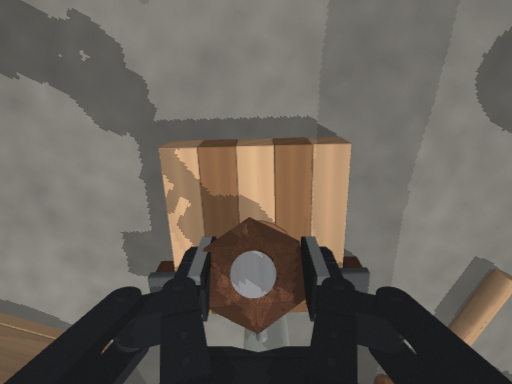

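The moment climbed straight away (0.1, 1.5, then 2.8 N m over 6°), so the stop is firm and the tap is seated. Now I'll release and lift.

>>> {"fn": "arm_command", "kwargs": {
  "plan": [
    [[0,0,0],0,20],
    [[0,0,0],0,0],
    [[0,0,0],0,0],
    [[0,0,0],0,0]
  ]
}}

```text
time: 36.72
ee_pos: [0.5338, 0.1846, 0.1429]
tcp_rot: [2.739, 1.57, 3.136]
force: [-0.1, 0.1, -0.7]
grip_width: 0.997
```

>>> {"fn": "arm_command", "kwargs": {
  "plan": [
    [[-2,0,0],0,0],
    [[-3,0,0],0,0],
    [[-3,0,0],0,0],
    [[-3,0,0],0,0],
    [[-2,0,0],0,0]
  ]
}}

```text
time: 37.35
ee_pos: [0.5341, 0.185, 0.2745]
tcp_rot: [0.327, 1.569, 0.725]
force: [0.3, 0.4, -0.7]
grip_width: 1.0
```

```bash
python3 pic.py 29; python3 bar.py 352 -340 -345 -350 -355; python3 -c "
from h import *
from workcell import *
tgt(360,4)
cv2.imwrite('pics/sf.png',grab_frame('scene')['image'][:,:,::-1])"
```

```text
-340.0 scene crop [391. 270.] wrist [274. 236.]
-345.0 scene crop [389. 274.] wrist [271. 238.]
-350.0 scene crop [387. 278.] wrist [267. 238.]
-355.0 scene crop [383. 282.] wrist [263. 239.]
t 37.55 pos [0.5337 0.1846 0.2727] shift cm [12.95 -0.08  0.03] y az 112.83 q7 68.5 F [ 0.1 -0.6 -0.3] M [-0.03  0.    0.01] w 0.999 x [-0. -0. -1.]
turn -5.34
```

View pics/w29.png

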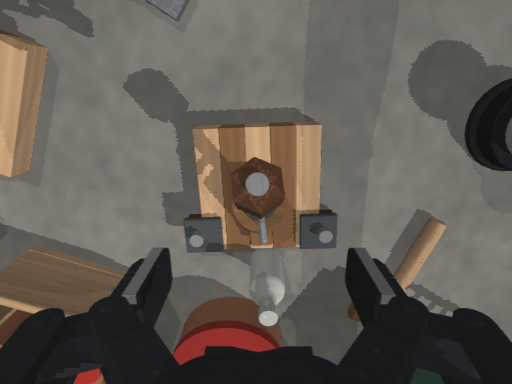

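View pics/s29.png

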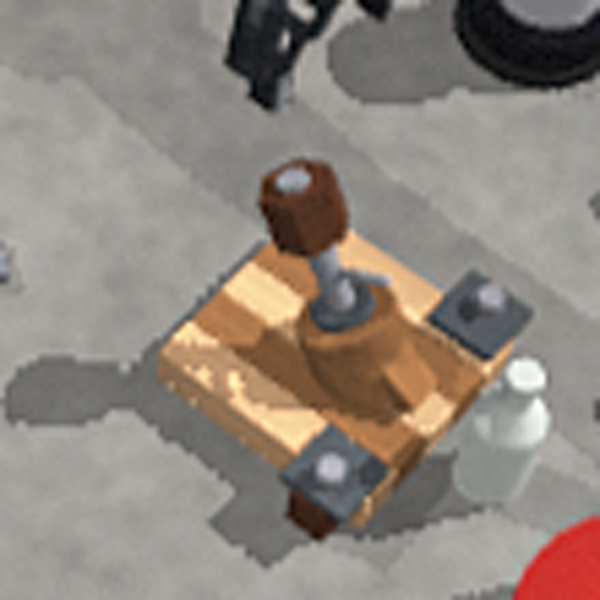

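View pics/sf.png

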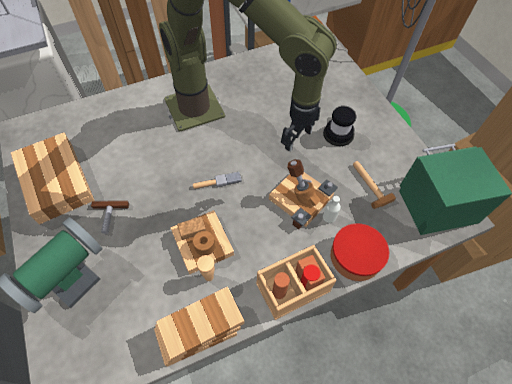

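The collar sits on the boss at crop (342,308), the grip is free, and everything else stands where it did. I'm handing in.

```bash
python3 -c "
from workcell import *
print(job_done())"
```

```text
the job is handed in; nothing more can be done
None
```

The tap is screwed in until its collar met the boss, then released and left in the hole. I handed the job in at about 37.6 s.

**How it was done:** the moves allow no tilting of the tool, so I held the leaning grip with the tool vertical. Each stroke was made in ratchet steps of up to about 60°, regrasping the hexagon's flats between steps.

**Strokes, read from the side bar in the images (good to a few degrees):**

| Stroke | Turn |
|---|---|
| Forward 1 | about 182° |
| Back 1 | about 90° |
| Forward 2 | about 181° |
| Back 2 | about 89° |
| Forward 3 | about 175–179°, ended by the stop |

**Last checks:**
- **Seating:** at the end the wrist moment about vertical rose from 0.5 to 4.8 N m over 10°. I gripped again to confirm, and it rose from 0.1 to 2.8 N m over 6°, so the stop was firm. The pictures show the collar down on the boss.
- **Release:** the gripper is fully open and 13 cm clear, with force readings near zero.
- **Bystanders:** they look unmoved in the last scene picture.

**What disagreed or strayed:**
- **Final bar angle:** it read between about −351° and −355° from view to view.
- **Grip slip:** the hexagon lagged the jaws by 6–10° during strokes. I made up for it by overtravelling and checking in pictures.
- **Side load:** the tilted hold pushed the tool about 1 cm sideways, up to 1.4 cm in the first step. The highest wrist force I read was about 48 N.

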